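# Soak the swab and hold the test cassette in the reader

## Task

Start this swab test: lift the red-capped swab by its cap out of the white carrier tube (blue collar) and push it straight down into the amber extraction vial until the cap sits fully down on the vial's rim. Then, for the reader's blank scan, lay the white cassette on the reader's metal bed and slide it, blue-banded end first, under the lapped orange light flap until it meets the stop; keep it flat so that the flap just rides over it and is never pried up. Finish while still holding the cassette, home and square, pressed firmly down flat on the bed; leave everything else where it stands.

Things in the scene. Friction and masses are not known exactly. Their poses are not given: they have to be found in the camera images.
- swab_cap (a point): Centre of the red grip cap of the swab (cap 21 mm across, 34 mm high, upright). Its underside, 17 mm below this point, rests on the rim of the carrier tube at the start; the shaft hangs down from it. z points up along the swab. Swab 14 g.
- swab_tip (a point): Lower end of the swab's pale bud (bud 6 mm across, shaft 3 mm), on the swab's axis 83 mm below the cap's centre and 66 mm below the cap's underside. A tapered plug (8 to 10 mm across, 6 mm long) under the cap enters the mouth last.
- vial_mouth (a point): Centre of the rim of the amber glass extraction vial with a white collar, open at the top, fixed upright in the green rack (mouth 14 mm clear, rim 18 mm across, 76 mm deep inside). The rim is 88 mm above the bench. z points up.
- carrier_mouth (a point): Centre of the rim of the white carrier tube with a blue collar, of the same size and height as the vial, in which the swab stands at the start. Tubes in the rack stand 50 mm apart or more, centre to centre.
- spare: Short tube with a grey stopper fixed in the same rack (top 72 mm above the bench). A bystander.
- rack: Green tube rack fixed to the bench, 120 mm (its x) by 170 mm (its y), upper plate 50 mm above the bench. Origin under its centre. It does not move.
- cassette: White test cassette, 96 mm long (its x), 26 mm wide (its y), 6 mm thick (its z), 15 g, lying flat on the bench with its window up. Origin at its centre, half-way up. x points to the blue-banded end, which goes in first.
- cassette_front (a point): Middle of the blue-banded end face of the cassette, 48 mm from its centre, half-way up its thickness.
- port (a point): Point of the fixed reader on top of its metal bed, on its centre line, straight below the free edge of the orange flap at rest; 36 mm above the bench. x is level and points the way the cassette goes in, y to the left of that, z up. The stop for the cassette's end face is at x = +22 mm.
- bed: The reader's fixed metal bed; origin on the bench 36 mm below port, same axes. From x = -77 to -7 mm it is a tongue 16 mm wide with free finger room on both sides, 22 mm deep; on to +26 mm it is 31 mm wide between two side guides (3 mm high, 31 mm apart, flared at their front ends, which begin at x = -7 mm).
- reader: The white reader, fixed; same origin and axes as bed. Its foot under the tongue is 70 mm wide and 14 mm high. Behind the bed stand the flap's hinge cheeks (70 mm above the bench, from x = +30 mm), the hood (64 mm high, from +52 mm) and the housing (102 mm high, 150 mm wide, +114 to +240 mm).
- flap (a joint): Angle of the orange flap (44 mm wide, hinged 46 mm behind its free edge). 0: at rest, edge 3.5 mm above the bed; grows as it rises, 0.022 rad per mm. Its front is turned up as a lip (x = -9 to 0 mm at port, lip end 11 mm above the bed), so a cassette sliding flat on the bed wedges under it and raises it to about 0.05 rad. A light spring keeps it down (0.5 N).
- used_cassette: Grey used cassette with a red band, of the same size, on the bench. A bystander.
- flask_big: Stoppered conical glass flask with yellowish contents, 82 mm across, 160 mm high. A bystander.
- flask_small: Stoppered conical glass flask, 64 mm across, 125 mm high. A bystander.
- cylinder: Glass measuring cylinder, foot 58 mm across, 165 mm high. A bystander.
- dish: Closed culture dish, 91 mm across, 16 mm high. A bystander.
- reagent: Amber reagent bottle with a black cap, 60 mm across, 125 mm high. A bystander.
Mind the look-alikes: they are no part of the job. What is shaped like the cassette but black, green or yellow is not meant.

How it is judged:
By the outcome, as a careful person would: the job done as asked, in the order asked, and still so for the second after the job is handed in, while the arm keeps its last pose, push and grip.
It also fails if it takes over 48 s, if anything falls off the work surface, if the arm or the gripper's body presses on something with over 40 N, if the wrist force passes 120 N, or if a joint passes its speed limit or range.

## Robot

A 7-joint arm with a two-finger parallel gripper is mounted at the origin on the work surface. World frame = base frame: x ahead of the robot, y to its left, z up, the work surface at z = 0. Lengths are in m, angles in degrees, forces in N, time in s.
With the tool pointing down it reaches from about 0.425 to 0.875 m from the base axis. Payload 4.7 kg.
Tool frame: the origin (TCP) lies between the finger pads; the fingertips stand 8 mm ahead of it and the grasp point (between the pads) lies 11 mm behind it; z points along the fingers, y is the line along which they close (so a half turn about z gives the same grasp; the last joint's range is limited). The gripper opens to 87 mm and grips with 3 to 60 N. Pads are 19 mm wide; open, the fingers measure 117 mm over their backs; the gripper's body (75 mm by 190 mm) begins 51 mm behind the grasp point.
Start: joints at [-66.285, 18.392, -4.016, 83.108, 1.295, 78.541, -3.26], TCP at [0.253, 0.599, 0.194] pointing down, gripper open.
Joint ranges: [-163.93, 163.93], [-17.29, 119.83], [-79.2, 71.16], [3.27, 140.29], [-89.18, 269.18], [5.43, 117.66], [-154.24, 154.24]. Speed limits (degrees/s): [147.25, 147.25, 180, 180, 180, 180, 180].

## Interface

Orientations are given as [roll, pitch, yaw] about the fixed x, y, z axes, in that order (R = Rz(yaw) Ry(pitch) Rx(roll)).
In Python, from cell import env, viewer gives the robot as it stands. The module is installed in compiled form; this text tells all that it offers.
- The arm moves only by the tool arm_command, never from a script. Its argument "series" is a list of rows, each a list of 2 entries, a list of its own where there are three numbers: the shift along the tool's x, y, z in mm, then the turn about the tool's z in rad. A call has exactly 5 rows; each row is the pose to reach, as a shift and turn from the pose commanded when the call began, along the tool's axes at that moment; what a row does not reach only later rows make up. A row lasts 1/10 s, in which the tool goes at most 50 mm and 8.59 degrees, less where a joint would pass 70% of its speed; a pose out of reach is approached as far as the arm can. A call with a gripper value outside its range is refused whole. "grip" is the gripper command: -1 is fully open, 1 is shut, values between are in proportion, set as the call begins (left out, the last holds). The fingers move at their own pace and stop on an object; "grip_force" is the grip in N (left out, the last holds). Time passes only in rows, so rows that repeat a pose let the fingers close, or fill a call up. It gives the time, the measured TCP pose, the force, the opening and the grip force at its end, in the units of the state.
- env.get_obs(): the state, without advancing time (a new reading comes with each control period).
- viewer.read_camera(name): name is "scene" or "top"; returns (picture, depth): 420x560x3 uint8, blue, green, red; 420x560 float32, m along the optical axis (not along the pixel's ray), 0 where there is no reading.
- viewer.calibration(name): a dict with "K" (3x3 intrinsics, pixels), "T" (4x4, takes a point from camera to world coordinates). Camera axes: x right, y up, looking along -z (the intrinsics and any distortion apply to the point x, -y, -z); pixel columns grow to the right and rows downward; lengths in m; the calibration is good to about 2 mm. A picture is of the moment at which its call begins. calibration takes no time and is no camera call.
- env.sign_off(): hands the job in; it is judged then, once.
The state is a dict: "time_s": time; "qpos": joint angles; "joint_velocities": joint speeds; "effort": joint torques, N m; "tool_pos": TCP position; "tool_rot": TCP orientation; "force": force on the tool from outside, world axes, zero at the start; "wrist_torque": the same for the moment, N m; "grip_width": finger opening in m; "grasp_force": force on a finger pad.
Only numpy, scipy, OpenCV 4.12 (cv2) and the standard library are available. Lean on these libraries where they do the work, as an engineer would, in place of code of your own. Each camera call takes 0.05 s, during which the arm holds its last target. There are 200 camera calls.

## Working session

There is one attempt and no reset: what is moved stays moved. The work goes in short steps, Python scripts to look and compute and a tool call to move; the robot and the scene stay as the last step left them, time stands still between calls to the robot, and variables do not carry over. Pictures are saved under pics/ and viewed, at most 10 in all, crops included, and the job is handed in when it is done.

Besides the shell and the picture viewer there is one more tool, called after "Request:" as a command line: name --argument value ..., lists and objects as JSON in quotes. arm_command: Moves the arm, as the interface text tells. Its arguments: {"type":"object","properties":{"series":{"type":"array"},"grip":{"type":"number"},"grip_force":{"type":"number"}},"required":["series"]}

```bash
mkdir -p pics; cat > h.py <<'E'
import numpy as np, cv2
from cell import env, viewer
def cloud(n):
    p,d=viewer.read_camera(n); c=viewer.calibration(n); K,T=np.array(c["K"]),np.array(c["T"])
    v,u=np.mgrid[:420,:560]
    X=np.stack([(u-K[0,2])/K[0,0]*d,-(v-K[1,2])/K[1,1]*d,-d],-1)
    W=X@T[:3,:3].T+T[:3,3]; W[d==0]=np.nan
    return p,W
E
python3 - <<'E'
from h import *
a,_=viewer.read_camera("scene"); b,_=viewer.read_camera("top")
cv2.imwrite("pics/s0.png",a); cv2.imwrite("pics/t0.png",b)
for n in("scene","top"):
    c=viewer.calibration(n); print(c)
o=env.get_obs(); print(o["tool_pos"],o["tool_rot"],o["grip_width"],o["time_s"])
E
```

```text
{'K': array([[437.59121157,   0.        , 283.07642242],
       [  0.        , 437.59121157, 217.01457693],
       [  0.        ,   0.        ,   1.        ]]), 'T': array([[ 0.85081238, -0.43599975,  0.29329594,  0.92226458],
       [ 0.5254484 ,  0.70090588, -0.48232243, -0.47196282],
       [ 0.00471961,  0.56447778,  0.82543477,  0.97726949],
       [ 0.        ,  0.        ,  0.        ,  1.        ]])}
{'K': array([[478.27810226,   0.        , 279.2741942 ],
       [  0.        , 478.27810226, 215.82672887],
       [  0.        ,   0.        ,   1.        ]]), 'T': array([[ 0.0041891 ,  0.98510903, -0.17187975,  0.39163469],
       [-0.99976437,  0.00778677,  0.02026246,  0.03674084],
       [ 0.02129912,  0.17175437,  0.98490953,  1.32966695],
       [ 0.        ,  0.        ,  0.        ,  1.        ]])}
[0.2528451  0.59822535 0.19317269] [-1.79902051e+02  6.74240440e-03  1.57097111e+02] 0.08702579422967241 0.1
```

View pics/s0.png

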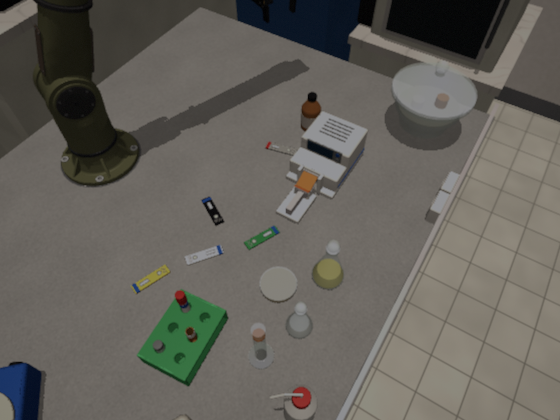

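View pics/t0.png

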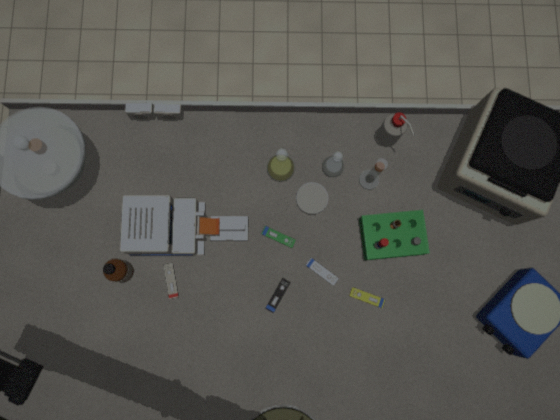

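The scene view shows the red cap at (181,298), a dark amber vial at (190,334), a grey stopper at (158,346), the white cassette at (204,255) and the reader with its orange flap at (306,182). In the top view these are at about (384,243), (396,224), (416,241), (322,272) and (208,227).

Look-alikes for the cap are the red kettle lid at scene (301,397) and the amber vial's contents. Look-alikes for the cassette are black (213,211), green (262,238), yellow (151,279) and grey/red used (280,149). I'll check the choice in a close crop.

```bash
python3 - <<'E'
from h import *
p,W=cloud("scene"); q,V=cloud("top")
r=lambda im,y0,y1,x0,x1,s:cv2.resize(np.clip(im[y0:y1,x0:x1].astype(float)*1.8,0,255).astype(np.uint8),None,fx=s,fy=s,interpolation=cv2.INTER_CUBIC)
A=r(p,240,360,130,230,4)  # 400x480
B=r(q,205,285,300,430,3)  #390x240
C=r(p,160,225,265,345,4) #320x260
D=np.zeros((560,800,3),np.uint8); D[:480,:400]=A; D[:240,405:795]=B; D[250:510,405:725]=C
cv2.imwrite("pics/crop1.png",D)
def hv(im): return cv2.cvtColor(im,cv2.COLOR_BGR2HSV).astype(int)
for n,im,X in(("scene",p,W),("top",q,V)):
    h=hv(im)
    ok=(X[...,0]>.3)&(X[...,0]<1)&(abs(X[...,1])<.4)
    red=((h[...,0]<8)|(h[...,0]>172))&(h[...,1]>150)&(h[...,2]>50)&ok&(X[...,2]>.06)
    k,L,st,ce=cv2.connectedComponentsWithStats(red.astype(np.uint8))
    for i in range(1,k):
        if st[i,4]>8: pts=X[L==i]; t=pts[pts[:,2]>np.nanmax(pts[:,2])-.006]; print(n,"red",ce[i].round(),st[i,4],"top",t.mean(0).round(4),np.nanmax(pts[:,2]).round(4))
    org=(h[...,0]>5)&(h[...,0]<18)&(h[...,1]>150)&(h[...,2]>70)&ok
    k,L,st,ce=cv2.connectedComponentsWithStats(org.astype(np.uint8))
    for i in range(1,k):
        if st[i,4]>30: print(n,"org",ce[i].round(),st[i,4],X[L==i].mean(0).round(4))
    g=(h[...,0]>45)&(h[...,0]<75)&(h[...,1]>120)&ok&(X[...,2]>.04)
    pts=X[g]; print(n,"rack",cv2.minAreaRect((pts[:,:2]*1000).astype(np.float32)),pts[:,2].mean())
E
```

```text
scene red [180. 297.] 112 top [ 0.537  -0.2567  0.1214] 0.1246
scene red [302. 398.] 268 top [ 0.8628 -0.3007  0.1535] 0.1535
scene org [306. 182.] 257 [0.5841 0.2026 0.0495]
scene rack ((566.8447265625, -303.6996154785156), (121.82049560546875, 169.6735076904297), 5.98221492767334) 0.048911500880196024
top red [398. 119.] 102 top [ 0.8585 -0.2983  0.1458] 0.1507
top red [383. 242.] 47 top [ 0.5372 -0.2554  0.124 ] 0.1277
top org [209. 226.] 280 [0.5864 0.2005 0.0504]
top rack ((566.72705078125, -302.8115234375), (117.19402313232422, 167.85894775390625), 5.544567108154297) 0.05034508614118386
```

View pics/crop1.png

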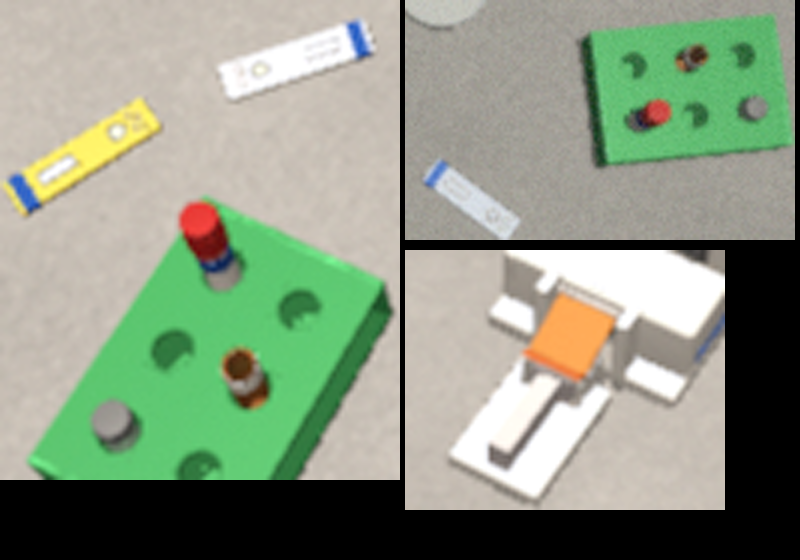

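The crop confirms it: the red cap is over the blue collar, the amber vial is open with a white collar, and the white cassette has its blue band at the upper right (scene), upper left (top). Next I'll measure the vial, cassette and reader.

```bash
python3 - <<'E'
from h import *
P=[]
for n in("scene","top"):
    im,X=cloud(n); h=cv2.cvtColor(im,cv2.COLOR_BGR2HSV).astype(int); z=X[...,2]
    def near(x,y,r): return np.hypot(X[...,0]-x,X[...,1]-y)<r
    m=near(.593,-.300,.018)&(z>.075)&(z<.1); t=X[m]
    c,r=cv2.minEnclosingCircle((t[:,:2]*1000).astype(np.float32)); print(n,"vial",m.sum(),c,r,np.percentile(t[:,2],[50,95]))
    m=near(.537,-.256,.022)&(z>.1); t=X[m]; print(" cap",m.sum(),(t[:,:2].min(0)+t[:,:2].max(0))/2,t[:,2].max(), cv2.minEnclosingCircle((t[t[:,2]>t[:,2].max()-.005][:,:2]*1000).astype(np.float32)))
    # cassette
    u0,v0=(204,255) if n=="scene" else (322,272)
    box=np.zeros(z.shape,bool); box[v0-20:v0+20,u0-25:u0+25]=1
    blue=(h[...,0]>95)&(h[...,0]<130)&(h[...,1]>120)&box
    bg=np.median(h[...,2][box]); wht=(h[...,2]>bg+35)&box
    m=(blue|wht).astype(np.uint8); k,L,st,ce=cv2.connectedComponentsWithStats(cv2.morphologyEx(m,cv2.MORPH_CLOSE,np.ones((3,3))))
    i=1+np.argmax(st[1:,4]); t=X[L==i]; print(" cassette",st[i,4],cv2.minAreaRect((t[:,:2]*1000).astype(np.float32)),"blue",X[blue].mean(0),"z",np.median(t[:,2]))
    # reader
    rd=(X[...,0]>.4)&(X[...,0]<.8)&(X[...,1]>.05)&(X[...,1]<.5)
    org=(h[...,0]>5)&(h[...,0]<18)&(h[...,1]>150)&(h[...,2]>70)&rd&(z<.07)
    t=X[org]; print(" flap",cv2.minAreaRect((t[:,:2]*1000).astype(np.float32)))
    m=rd&(z>.097)&(z<.108)&(h[...,1]<60); m=cv2.morphologyEx(m.astype(np.uint8),cv2.MORPH_OPEN,np.ones((3,3)))>0; t=X[m]; print(" housing",cv2.minAreaRect((t[:,:2]*1000).astype(np.float32)),t[:,2].mean())
    m=rd&(z>.058)&(z<.068)&(h[...,1]<60); t=X[m]; print(" hood",cv2.minAreaRect((t[:,:2]*1000).astype(np.float32)))
    m=rd&(z>.033)&(z<.0395)&(h[...,1]<60)&(X[...,1]<.19); m=cv2.morphologyEx(m.astype(np.uint8),cv2.MORPH_OPEN,np.ones((2,2)))>0;t=X[m]; print(" tongue",m.sum(),cv2.minAreaRect((t[:,:2]*1000).astype(np.float32)),np.median(t[:,2]))
    m=rd&(z>.009)&(z<.019)&(X[...,1]<.19);t=X[m]; print(" foot",m.sum(),cv2.minAreaRect((t[:,:2]*1000).astype(np.float32)),np.median(t[:,2]))
E
```

```text
scene vial 64 (592.1297607421875, -300.8803405761719) 9.87258243560791 [0.08393684 0.08811228]
 cap 114 [ 0.5374687  -0.25669745] 0.12423502130419417 ((537.3096313476562, -256.4841003417969), 10.374293327331543)
 cassette 152 ((470.7794189453125, -103.77981567382812), (72.85862731933594, 20.932586669921875), 51.382110595703125) blue [nan nan nan] z nan
 flap ((581.28955078125, 200.3871307373047), (53.08469772338867, 49.57712173461914), 89.63992309570312)
 housing ((584.7281494140625, 358.2490539550781), (147.3868865966797, 128.44110107421875), 1.2916460037231445) 0.10072847547329755
 hood ((569.2676391601562, 327.78741455078125), (181.33099365234375, 232.33570861816406), 0.9602442383766174)
 tongue 76 ((588.5653076171875, 145.80569458007812), (11.69031810760498, 67.28966522216797), 2.2781128883361816) nan
 foot 495 ((585.99951171875, 143.46981811523438), (92.39091491699219, 70.34745788574219), 89.76019287109375) 0.01264781015636851
top vial 36 (593.3114624023438, -301.4638366699219) 9.73518180847168 [0.08473262 0.09155792]
 cap 68 [ 0.5381387  -0.25585737] 0.12634597471689402 ((537.9922485351562, -256.3858337402344), 10.345721244812012)
 cassette 52 ((464.3365478515625, -113.90792083740234), (27.14688491821289, 18.626541137695312), 51.94670104980469) blue [ 0.49182458 -0.07566507  0.0060552 ] z 0.00572906691091335
 flap ((586.6788330078125, 199.41168212890625), (41.43968963623047, 47.88296890258789), 0.9489203095436096)
 housing ((585.5473022460938, 357.8272705078125), (147.38687133789062, 127.50541687011719), 0.3878365457057953) 0.10177817007785435
 hood ((526.6986694335938, 313.3262939453125), (138.2314910888672, 301.164794921875), 51.416908264160156)
 tongue 87 ((586.0697021484375, 137.62437438964844), (11.898805618286133, 62.96126174926758), 1.672961950302124) nan
 foot 563 ((566.510498046875, 121.01594543457031), (137.67262268066406, 293.5435485839844), 89.36936950683594) 0.013721063249889198
```

```bash
cat >> h.py <<'E'
def go(x,y,z,yaw=None):
    "shift in tool axes (mm) and turn (rad) from measured pose to the TCP target"
    o=env.get_obs(); w=np.radians(o["tool_rot"][2]); d=(np.array([x,y,z])-o["tool_pos"])*1000
    s=[d[0]*np.cos(w)+d[1]*np.sin(w), d[0]*np.sin(w)-d[1]*np.cos(w), -d[2]]
    t=0 if yaw is None else -((yaw-o["tool_rot"][2]+180)%360-180)
    print("shift",np.round(s,1),"turn",round(np.radians(t),4),"|",np.round(o["tool_pos"]*1000,1),np.round(o["tool_rot"],2),"F",np.round(o["force"],1),"w",round(o["grip_width"]*1000,1),"gf",round(float(np.max(o["grasp_force"])),1),"t",round(o["time_s"],2))
E
python3 -c "
from h import *
go(.42,.25,.24,90);go(.5376,-.2564,.24,20)"
```

```text
shift [-289.5 -256.1  -46.2] turn 1.171 | [252.9 598.6 193.8] [-179.97    0.    157.1 ] F [-1.2 -0.6 -0.5] w 87.0 gf 0.0 t 0.3
shift [-595.  -676.8  -46.2] turn 2.3928 | [252.9 598.6 193.8] [-179.97    0.    157.1 ] F [-1.2 -0.6 -0.5] w 87.0 gf 0.0 t 0.3
```

Request:
arm_command --series '[[[-30,-26,-20],0.14],[[-66,-58,-46],0.28],[[-100,-88,-46],0.42],[[-134,-118,-46],0.56],[[-168,-148,-46],0.7]]'

```text
time_s: 0.8
tool_pos: [0.3509, 0.3953, 0.2406]
tool_rot: [179.9, -0.0, 116.6]
force: [0.6, 0.2, 1.1]
grip_width: 0.0867
grasp_force: 0.0
```

```bash
python3 -c "
from h import *
go(.42,.15,.24,90);go(.5376,-.2564,.24,20)"
```

```text
shift [-250.2  -48.3    0.6] turn 0.4651 | [350.9 395.3 240.6] [ 1.7994e+02 -3.0000e-02  1.1665e+02] F [0.6 0.2 1.1] w 86.7 gf 0.0 t 0.8
shift [-6.662e+02 -1.255e+02  6.000e-01] turn 1.6869 | [350.9 395.3 240.6] [ 1.7994e+02 -3.0000e-02  1.1665e+02] F [0.6 0.2 1.1] w 86.7 gf 0.0 t 0.8
```

Request:
arm_command --series '[[[-49,-9,0],0.14],[[-98,-18,0],0.28],[[-147,-27,0],0.42],[[-196,-37,0],0.56],[[-245,-46,0],0.7]]'

```text
time_s: 1.3
tool_pos: [0.4205, 0.1558, 0.2404]
tool_rot: [180.0, -0.1, 76.6]
force: [0.2, 0.8, -0.3]
grip_width: 0.087
grasp_force: 0.0
```

```bash
python3 -c "
from h import *
go(.5376,-.2564,.24,20)"
```

```text
shift [-373.7  209.7    0.4] turn 0.9871 | [420.5 155.8 240.4] [ 1.7997e+02 -6.0000e-02  7.6560e+01] F [ 0.2  0.8 -0.3] w 87.0 gf 0.0 t 1.3
```

Request:
arm_command --series '[[[-42,23,0],0.14],[[-84,46,0],0.28],[[-126,70,0],0.42],[[-168,93,0],0.56],[[-210,117,0],0.7]]'

```text
time_s: 1.8
tool_pos: [0.4868, -0.0751, 0.2406]
tool_rot: [180.0, -0.1, 36.5]
force: [1.1, 0.2, 0.1]
grip_width: 0.0872
grasp_force: 0.0
```

```bash
python3 -c "
from h import *
go(.5376,-.2564,.17,20)"
```

```text
shift [-66.8 176.   70.6] turn 0.2872 | [486.8 -75.1 240.6] [ 1.7999e+02 -8.0000e-02  3.6450e+01] F [1.1 0.2 0.1] w 87.2 gf 0.0 t 1.8
```

Request:
arm_command --series '[[[-17,44,10],0.08],[[-34,88,20],0.16],[[-50,132,40],0.24],[[-67,176,60],0.287],[[-67,176,70],0.287]]'

```text
time_s: 2.3
tool_pos: [0.5364, -0.2615, 0.168]
tool_rot: [179.8, 0.3, 19.8]
force: [-0.4, -0.3, -0.1]
grip_width: 0.0871
grasp_force: 0.0
```

```bash
python3 -c "
from h import *
p,_=viewer.read_camera('scene');q,_=viewer.read_camera('top')
r=lambda im,y0,y1,x0,x1,s:cv2.resize(np.clip(im[y0:y1,x0:x1].astype(float)*1.8,0,255).astype(np.uint8),None,fx=s,fy=s,interpolation=cv2.INTER_CUBIC)
cv2.imwrite('pics/c2.png',np.hstack([r(p,240,360,130,230,4),r(q,190,310,330,430,4)]))
go(.5376,-.2564,.097,20)"
```

```text
shift [ 0.4  1.6 70.9] turn 0.0031 | [ 536.7 -255.1  167.9] [-179.9     0.24   20.18] F [-0.5  1.4  0.4] w 86.9 gf 0.0 t 2.4
```

View pics/c2.png

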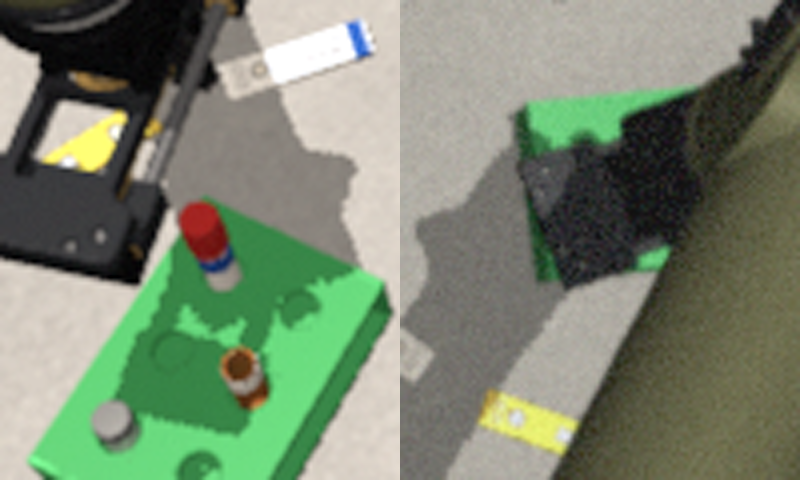

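```bash
python3 -c "
from h import *
o=env.get_obs();w=np.radians(o['tool_rot'][2]);yd=np.array([np.sin(w),-np.cos(w),0])
for n in('scene','top'):
  c=viewer.calibration(n);K,T=c['K'],np.linalg.inv(c['T'])
  for k in([0,0,-.008],[0.05,0,-.008],[-.05,0,-.008],[0,0,.06],[.095,0,.06],[-.095,0,.06]):
    P=T[:3,:3]@(o['tool_pos']+yd*k[0]+np.array([0,0,k[2]]))+T[:3,3]; print(n,k,(K[0,0]*P[0]/-P[2]+K[0,2]).round(),(K[1,1]*P[1]/P[2]+K[1,2]).round())
p,W=cloud('scene');m=(np.hypot(W[...,0]-.537,W[...,1]+.256)<.13)&(W[...,2]>.135);print(np.nanmin(W[m],0),np.nanmax(W[m],0))
b=m&(W[...,2]<.19); v,u=np.where(b);print(np.c_[u,v,(W[b]*1000).round()][::25])
"
```

```text
scene [0, 0, -0.008] 176.0 286.0
scene [0.05, 0, -0.008] 168.0 309.0
scene [-0.05, 0, -0.008] 184.0 265.0
scene [0, 0, 0.06] 169.0 271.0
scene [0.095, 0, 0.06] 151.0 317.0
scene [-0.095, 0, 0.06] 185.0 230.0
top [0, 0, -0.008] 387.0 240.0
top [0.05, 0, -0.008] 406.0 233.0
top [-0.05, 0, -0.008] 369.0 247.0
top [0, 0, 0.06] 395.0 237.0
top [0.095, 0, 0.06] 432.0 223.0
top [-0.095, 0, 0.06] 357.0 250.0
[ 0.41176438 -0.35623939  0.19469243] [ 0.60553936 -0.15596518  0.64605348]
[]
```

```bash
python3 -c "
from h import *
p,W=cloud('scene')
cv2.imwrite('pics/c3.png',cv2.resize(np.clip(p[180:350,70:270].astype(float)*2.5,0,255).astype(np.uint8),None,fx=3.5,fy=3.5,interpolation=cv2.INTER_CUBIC))
for u,v in((140,300),(165,300),(160,290),(172,270),(180,255),(135,275),(186,245),(150,262)): print(u,v,(W[v,u]*1000).round())
go(.5376,-.2564,.097,20)"
```

```text
140 300 [ 570. -344.  305.]
165 300 [ 603. -321.  299.]
160 290 [ 588. -314.  307.]
172 270 [ 423. -183.   -2.]
180 255 [ 561. -236.  284.]
135 275 [ 534. -315.  307.]
186 245 [ 557. -214.  284.]
150 262 [ 535. -281.  302.]
shift [-2.1  3.  73.3] turn 0.0074 | [ 538.6 -252.9  170.3] [-1.7993e+02 -2.0000e-02  2.0420e+01] F [ 0.  -0.2  1.2] w 87.0 gf 0.0 t 2.5
```

View pics/c3.png

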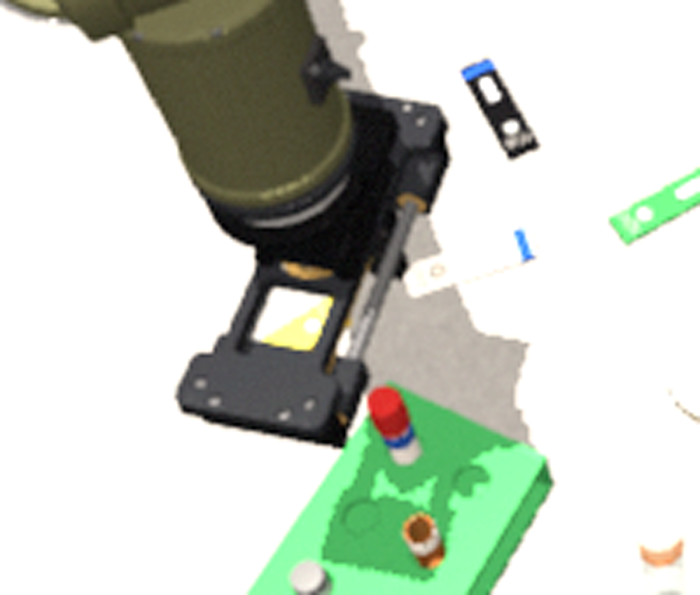

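Request:
arm_command --series '[[[-1,2,15],0],[[-1,2,35],0],[[-1,2,55],0],[[-1,2,72],0],[[-1,2,72],0]]'

```text
time_s: 3.0
tool_pos: [0.5368, -0.2541, 0.096]
tool_rot: [-179.8, 0.1, 20.5]
force: [0.1, -0.2, 0.0]
grip_width: 0.0869
grasp_force: 0.0
```

Request:
arm_command --series '[[[0,0,0],0],[[0,0,0],0],[[0,0,0],0],[[0,0,0],0],[[0,0,0],0]]' --grip 1 --grip_force 15

```text
time_s: 3.5
tool_pos: [0.5384, -0.2566, 0.0986]
tool_rot: [180.0, -0.0, 20.3]
force: [-0.1, 0.3, 0.6]
grip_width: 0.0554
grasp_force: 0.0
```

```bash
python3 -c "
from h import *
go(.5376,-.2564,.097,20)"
```

```text
shift [-0.6 -0.5  1.6] turn 0.0058 | [ 538.4 -256.6   98.6] [ 1.7998e+02 -4.0000e-02  2.0330e+01] F [-0.1  0.3  0.6] w 55.4 gf 0.0 t 3.5
```

Request:
arm_command --series '[[[0,0,0],0],[[0,0,0],0],[[0,0,0],0],[[0,0,0],0],[[0,0,0],0]]'

```text
time_s: 4.0
tool_pos: [0.5381, -0.2566, 0.0981]
tool_rot: [-180.0, -0.0, 20.3]
force: [-0.3, 0.4, 0.3]
grip_width: 0.015
grasp_force: 0.0
```

Request:
arm_command --series '[[[0,0,0],0],[[0,0,0],0],[[0,0,0],0],[[0,0,0],0],[[0,0,0],0]]'

```text
time_s: 4.5
tool_pos: [0.5381, -0.2566, 0.0982]
tool_rot: [-180.0, -0.0, 20.3]
force: [-0.2, 0.3, -1.1]
grip_width: 0.0003
grasp_force: 0.0
```

```bash
python3 -c "
from h import *
p,W=cloud('scene');q,V=cloud('top')
f=lambda a:cv2.resize(np.clip(a.astype(float)*3,0,255).astype(np.uint8),None,fx=3.5,fy=3.5,interpolation=cv2.INTER_CUBIC)
cv2.imwrite('pics/c4.png',np.hstack([f(p[220:370,120:230]),f(q[180:330,330:440])]))
h=cv2.cvtColor(p,cv2.COLOR_BGR2HSV).astype(int);
m=((h[...,0]<8)|(h[...,0]>172))&(h[...,1]>140)&(h[...,2]>30)&(W[...,1]<-.15)&(W[...,0]<.7)
print(m.sum(),np.nanmean(W[m],0),np.nanmax(W[m],0),np.nanmin(W[m],0))
print(env.get_obs())
"
```

```text
40 [ 0.54952969 -0.26253611  0.11677385] [ 0.58627404 -0.25089497  0.21158364] [ 0.53935519 -0.29197444  0.09349079]
{'time_s': 4.6, 'qpos': array([-13.32236025,  19.15511126,  43.75500648,  99.32712777,
       -14.25197126,  67.2328657 , -35.24910125]), 'joint_velocities': array([-0.00086645,  0.01762436, -0.03158099,  0.04484812,  0.03877877,
        0.00353929,  0.08498142]), 'effort': array([-1.48672561e-04, -3.77645445e+01,  7.38224030e+00, -2.85750568e+01,
       -6.54451945e-02, -1.24108788e-02,  4.92086303e-05]), 'tool_pos': array([ 0.53810253, -0.25653728,  0.09816292]), 'tool_rot': array([-1.79997978e+02, -4.51259976e-03,  2.03319511e+01]), 'force': array([-0.3134495 , -0.09918453, -0.9097465 ]), 'wrist_torque': array([0.02835368, 0.10736416, 0.03844933]), 'grasp_force': 0.0, 'grip_width': 0.001013079140738209}
```

View pics/c4.png

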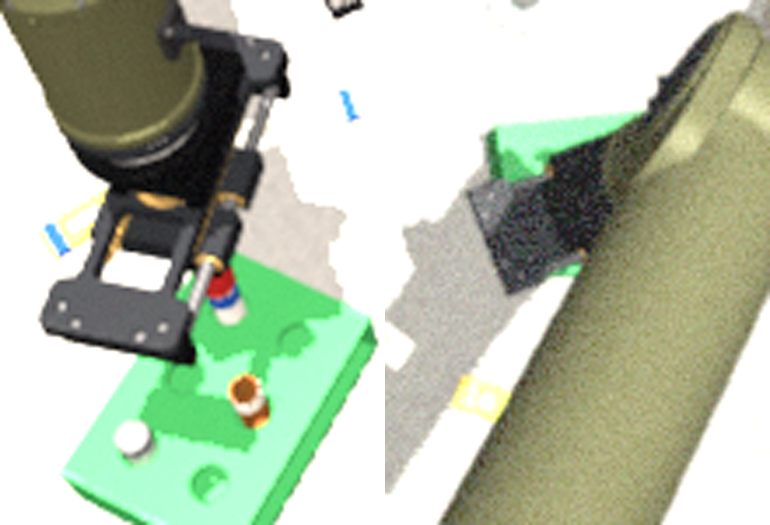

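```bash
python3 -c "
from h import *
p,W=cloud('scene')
def at(cx,cy):
  u=int(120+cx/3.5);v=int(220+cy/3.5);print((cx,cy),(u,v),(W[v,u]*1000).round(),p[v,u])
for c in((120,330),(60,300),(185,345),(265,60),(285,85),(215,230),(240,170),(225,290),(222,280),(200,280),(190,350),(215,260),(130,240),(230,265),(245,400)): at(*c)
o=env.get_obs();w=np.radians(o['tool_rot'][2]);ex=np.array([np.cos(w),np.sin(w)]);ey=np.array([np.sin(w),-np.cos(w)])
D=W[...,:2]-o['tool_pos'][:2];a=D@ex*1000;b=D@ey*1000;z=(W[...,2]-o['tool_pos'][2])*1000
m=(abs(a)<70)&(abs(b)<130)&(z>30)&(z<170)&(p.max(-1)<40)
for z0 in range(30,170,10):
  k=m&(z>=z0)&(z<z0+10)
  if k.sum(): print(z0,k.sum(),'x',a[k].min().round(),a[k].max().round(),'y',b[k].min().round(),b[k].max().round())
"
```

```text
(120, 330) (154, 314) [ 574. -338.  238.] [35 35 34]
(60, 300) (137, 305) [ 537. -341.  237.] [31 30 29]
(185, 345) (172, 318) [ 604. -326.  232.] [6 7 6]
(265, 60) (195, 237) [ 536. -173.  237.] [37 36 36]
(285, 85) (201, 244) [ 545. -171.  215.] [5 5 5]
(215, 230) (181, 285) [ 570. -264.  219.] [23 22 22]
(240, 170) (188, 268) [ 560. -229.  222.] [19 18 18]
(225, 290) (184, 302) [ 546. -259.  100.] [12 14 61]
(222, 280) (183, 300) [ 546. -259.  110.] [ 8 10 63]
(200, 280) (177, 300) [ 581. -290.  212.] [76 77 80]
(190, 350) (174, 320) [ 603. -324.  217.] [3 3 2]
(215, 260) (181, 294) [ 580. -277.  214.] [42 71 86]
(130, 240) (157, 288) [ 537. -293.  221.] [16 15 16]
(230, 265) (185, 295) [ 585. -273.  207.] [17 33 17]
(245, 400) (190, 334) [ 584. -299.   52.] [14 31 52]
30 6 x -7.0 11.0 y 8.0 11.0
40 1 x -3.0 -3.0 y 11.0 11.0
70 1 x 11.0 11.0 y -13.0 -13.0
100 42 x -20.0 38.0 y -78.0 88.0
110 163 x -38.0 39.0 y -81.0 88.0
120 337 x -37.0 39.0 y -82.0 95.0
130 698 x -37.0 38.0 y -93.0 97.0
140 688 x -36.0 38.0 y -92.0 97.0
150 52 x -4.0 27.0 y -21.0 19.0
160 34 x 10.0 27.0 y 7.0 19.0
```

```bash
python3 -c "
from h import *
o=env.get_obs();w=np.radians(o['tool_rot'][2]);ex=np.array([np.cos(w),np.sin(w),0]);ey=np.array([np.sin(w),-np.cos(w),0])
for n in ('scene','top'):
  p,W=cloud(n);D=W-o['tool_pos'];L=np.stack([D@ex,D@ey,D[...,2]],-1)*1000
  m=(abs(L[...,0])<30)&(abs(L[...,1])<40)&(L[...,2]>-15)&(L[...,2]<100)
  v,u=np.where(m);print(n,len(v))
  for i in range(len(v)): print(u[i],v[i],L[v[i],u[i]].round().astype(int),p[v[i],u[i]])
" | head -90
```

```text
scene 63
182 279 [ 11 -13  77] [24 25 25]
161 293 [-12  33  99] [86 90 94]
174 296 [-6 11 39] [7 7 8]
175 296 [-4 10 38] [7 5 5]
174 297 [-8 10 31] [50 56 55]
175 297 [-5 11 35] [19 28 19]
176 297 [-2 10 35] [32 33 35]
186 297 [ 9 -5  7] [24 45 48]
176 298 [-3 11 32] [42 43 49]
181 298 [ 9 12 38] [ 4  3 11]
182 298 [11 11 37] [ 5  5 11]
183 298 [12  9 33] [ 9  8 39]
184 298 [ 9  2 17] [ 8  9 59]
185 298 [ 9 -1 10] [10 10 58]
186 298 [ 9 -3  5] [19 34 48]
181 299 [ 6  9 26] [ 9 10 49]
182 299 [ 9 10 29] [ 8  9 51]
183 299 [11 10 30] [ 8 10 55]
184 299 [ 9  4 15] [10 11 60]
185 299 [ 9  1 10] [11 12 58]
186 299 [ 8 -3  0] [15 24 53]
187 299 [ 9 -5 -4] [29 55 39]
181 300 [ 3  7 15] [11 13 65]
182 300 [ 5  7 15] [14 14 67]
183 300 [ 7  6 15] [11 12 63]
184 300 [7 3 9] [12 13 61]
185 300 [9 3 8] [10 11 58]
186 300 [ 9 -1  1] [21 19 51]
187 300 [ 9 -4 -7] [33 53 39]
180 301 [ 1  9 13] [11 12 61]
181 301 [ 4  9 14] [11 12 64]
182 301 [ 5  7 10] [ 9  9 61]
183 301 [ 8  8 13] [10 11 61]
184 301 [8 5 7] [ 9 11 60]
185 301 [9 3 3] [10 12 59]
186 301 [ 9  1 -1] [30 20 49]
180 302 [ 2 11 12] [12 12 65]
181 302 [2 9 8] [11 12 64]
182 302 [4 8 6] [11 12 63]
183 302 [7 8 8] [11 12 62]
184 302 [6 5 0] [10 11 61]
185 302 [ 8  4 -1] [20 22 62]
186 302 [ 9  2 -5] [43 31 51]
187 302 [  8  -2 -15] [50 38 19]
180 303 [-1  9  2] [11 12 64]
181 303 [ 2 10  6] [12 12 64]
182 303 [3 8 1] [11 12 63]
183 303 [ 5  7 -1] [10 11 62]
184 303 [7 7 0] [21 23 63]
185 303 [ 7  4 -6] [40 39 63]
186 303 [ 9  3 -8] [53 41 47]
179 304 [-3 11 -1] [28 30 49]
180 304 [-2 10 -3] [24 23 63]
181 304 [ 1 10 -2] [20 21 66]
182 304 [ 2  9 -3] [25 28 67]
183 304 [ 4  8 -4] [27 28 61]
184 304 [ 6  7 -6] [37 29 50]
185 304 [ 7  5 -9] [54 42 47]
180 305 [ -4   8 -13] [43 28 45]
181 305 [ -1   9 -10] [46 32 52]
182 305 [ 1  9 -9] [53 39 54]
183 305 [ 4  8 -9] [55 36 45]
184 305 [  4   6 -13] [51 28 22]
top 0
```

The fingers closed just above the cap, which is still standing. The depth shows the real fingertips about 34–36 mm higher than the reported TCP implies. I'll open partway, go down that much further and watch the force.

Request:
arm_command --series '[[[0,0,0],0],[[0,0,0],0],[[0,0,0],0],[[0,0,0],0],[[0,0,0],0]]' --grip -0.1

```text
time_s: 5.25
tool_pos: [0.5381, -0.2566, 0.0981]
tool_rot: [-180.0, -0.0, 20.3]
force: [-0.7, 0.4, 1.1]
grip_width: 0.0328
grasp_force: 0.0
```

Request:
arm_command --series '[[[0,0,0],0],[[0,0,0],0],[[0,0,0],0],[[0,0,5],0],[[0,0,10],0]]'

```text
time_s: 5.75
tool_pos: [0.5382, -0.2565, 0.0878]
tool_rot: [180.0, -0.0, 20.3]
force: [0.8, -0.1, 0.8]
grip_width: 0.0477
grasp_force: 0.0
```

Request:
arm_command --series '[[[0,0,6],0],[[0,0,12],0],[[0,0,18],0],[[0,0,23],0],[[0,0,23],0]]'

```text
time_s: 6.25
tool_pos: [0.5375, -0.2563, 0.0642]
tool_rot: [-179.9, 0.1, 20.3]
force: [0.6, -0.1, 0.3]
grip_width: 0.0474
grasp_force: 0.0
```

Request:
arm_command --series '[[[0,0,0],0],[[0,0,0],0],[[0,0,0],0],[[0,0,0],0],[[0,0,0],0]]' --grip 1 --grip_force 20

```text
time_s: 6.75
tool_pos: [0.5382, -0.2564, 0.0654]
tool_rot: [-180.0, -0.0, 20.3]
force: [-1.0, 0.8, 0.9]
grip_width: 0.0204
grasp_force: 20.0
```

```bash
python3 -c "
from h import *
go(.5376,-.2564,.065,20)"
```

```text
shift [-0.6 -0.2  0.4] turn 0.0058 | [ 538.2 -256.4   65.4] [-1.7999e+02 -2.0000e-02  2.0330e+01] F [-1.   0.8  0.9] w 20.4 gf 20.0 t 6.75
```

Gripped: 20.4 mm at 20 N. I'll lift it straight up, then go over to the vial.

Request:
arm_command --series '[[[0,0,-10],0],[[0,0,-28],0],[[0,0,-48],0],[[0,0,-68],0],[[0,0,-88],0]]'

```text
time_s: 7.25
tool_pos: [0.5382, -0.2568, 0.1547]
tool_rot: [180.0, -0.0, 20.3]
force: [0.5, -0.2, -0.7]
grip_width: 0.0203
grasp_force: 20.0
```

Request:
arm_command --series '[[[0,0,0],0],[[12,20,0],0],[[24,41,0],0],[[36,61,0],0],[[36,61,0],0]]'

```text
time_s: 7.75
tool_pos: [0.5939, -0.3028, 0.1519]
tool_rot: [179.9, 0.1, 20.3]
force: [-0.8, 0.6, 0.0]
grip_width: 0.0207
grasp_force: 20.0
```

Request:
arm_command --series '[[[0,0,0],0],[[0,0,0],0],[[0,0,0],0],[[0,0,0],0],[[0,0,0],0]]'

```text
time_s: 8.25
tool_pos: [0.593, -0.3008, 0.1534]
tool_rot: [-180.0, -0.0, 20.4]
force: [1.0, -0.1, 0.6]
grip_width: 0.0203
grasp_force: 20.0
```

```bash
python3 -c "
from h import *
p,W=cloud('scene');q,V=cloud('top');go(.5932,-.301,.08,20)
f=lambda a:cv2.resize(np.clip(a.astype(float)*3,0,255).astype(np.uint8),None,fx=5,fy=5,interpolation=cv2.INTER_CUBIC)
cv2.imwrite('pics/c5.png',f(p[250:350,150:260]))
h=cv2.cvtColor(p,cv2.COLOR_BGR2HSV).astype(int)
m=((h[...,0]<8)|(h[...,0]>172))&(h[...,1]>150)&(h[...,2]>40)&(W[...,1]<-.15)&(W[...,0]<.7)
k,L,st,ce=cv2.connectedComponentsWithStats(m.astype(np.uint8))
for i in range(1,k):
  if st[i,4]>5:
    t=W[L==i]; print(ce[i],st[i,4],t.min(0),t.max(0),np.median(t,0))
"
```

```text
shift [ 0.2  0.  73.3] turn 0.0059 | [ 593.  -301.   153.3] [-1.800e+02 -3.000e-02  2.034e+01] F [ 0.7  0.7 -0.3] w 20.2 gf 20.0 t 8.35
```

View pics/c5.png

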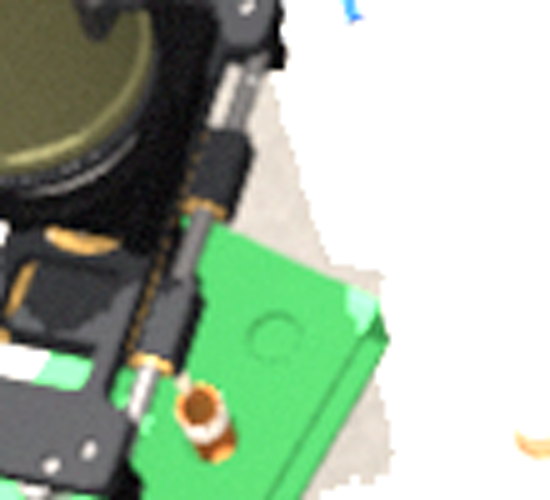

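```bash
python3 -c "
from h import *
p,W=cloud('scene')
for v in range(318,334): print(v,[tuple(int(c) for c in p[v,u][::-1])+(int((W[v,u,2]*1000).round()) if W[v,u,2]==W[v,u,2] else -1,) for u in range(183,197)])
c=viewer.calibration('scene');K,T=c['K'],np.linalg.inv(c['T'])
for X in((.593,-.301,.088),(.593,-.301,.110),(.593,-.301,.120),(.602,-.301,.088),(.584,-.301,.088),(.593,-.310,.088),(.593,-.292,.088)):
  P=T[:3,:3]@np.array(X)+T[:3,3];print(X,K[0,0]*P[0]/-P[2]+K[0,2],K[1,1]*P[1]/P[2]+K[1,2])
"
```

```text
318 [(36, 36, 38, 272), (32, 32, 33, 277), (20, 19, 21, 273), (11, 10, 11, 273), (10, 11, 11, 266), (20, 46, 25, 260), (30, 72, 38, 52), (32, 76, 41, 48), (31, 76, 41, 49), (31, 76, 40, 48), (32, 76, 41, 48), (32, 76, 41, 49), (32, 76, 41, 49), (33, 77, 41, 50)]
319 [(36, 36, 37, 273), (29, 30, 31, 276), (15, 16, 17, 272), (10, 10, 10, 271), (10, 14, 11, 266), (22, 53, 28, 259), (33, 76, 42, 50), (32, 76, 40, 48), (32, 76, 41, 48), (32, 76, 41, 47), (32, 76, 40, 49), (32, 76, 41, 52), (32, 76, 41, 47), (33, 77, 41, 49)]
320 [(35, 35, 36, 272), (26, 26, 26, 274), (13, 13, 14, 274), (11, 11, 13, 270), (15, 31, 18, 262), (26, 61, 33, 256), (32, 76, 41, 46), (32, 76, 41, 46), (31, 75, 40, 51), (32, 76, 41, 48), (32, 76, 41, 50), (33, 76, 41, 48), (32, 76, 41, 51), (32, 76, 41, 49)]
321 [(25, 26, 27, 274), (19, 19, 20, 276), (11, 12, 12, 270), (11, 11, 11, 266), (21, 46, 26, 262), (31, 72, 39, 47), (32, 76, 41, 48), (33, 77, 41, 48), (33, 77, 42, 49), (32, 76, 41, 46), (32, 76, 41, 46), (32, 77, 41, 49), (32, 76, 40, 50), (31, 76, 40, 50)]
322 [(57, 45, 28, 275), (20, 17, 15, 276), (12, 1
[... 2780 characters left out ...]
3, 75), (30, 73, 38, 48)]
333 [(31, 75, 40, 48), (37, 78, 44, 50), (78, 77, 50, 50), (94, 62, 40, 87), (61, 37, 18, 75), (46, 29, 14, 68), (49, 30, 14, 64), (51, 29, 10, 59), (56, 32, 13, 57), (67, 46, 30, 86), (77, 65, 54, 87), (75, 70, 64, 84), (60, 65, 53, 74), (29, 63, 33, 48)]
(0.593, -0.301, 0.088) 189.85781162982428 331.35755761310276
(0.593, -0.301, 0.11) 188.01697640236188 327.6054157977657
(0.593, -0.301, 0.12) 187.1553059937807 325.84908827706045
(0.602, -0.301, 0.088) 193.26798255417975 333.5751295281528
(0.584, -0.301, 0.088) 186.46730141649914 329.1527706996194
(0.593, -0.31, 0.088) 187.13527249519143 334.9414215300796
(0.593, -0.292, 0.088) 192.55458621741397 327.8076093263223
```

The pale bud tip is at scene (187,328), just above the vial mouth at (189.5,330). That puts it about 1.5–2 mm too far towards -y. I'll correct that and lower with force checks.

Request:
arm_command --series '[[[0.5,-1.3,0],0],[[0.5,-1.3,5],0],[[0.5,-1.3,15],0],[[0.5,-1.3,25],0],[[0.5,-1.3,35],0]]'

```text
time_s: 8.9
tool_pos: [0.5927, -0.2996, 0.1167]
tool_rot: [-180.0, 0.0, 20.3]
force: [-0.0, -0.0, -0.4]
grip_width: 0.0201
grasp_force: 20.0
```

```bash
python3 -c "
from h import *
go(.5935,-.2997,.0655,20)
o=env.get_obs();print(o['wrist_torque'])"
```

```text
shift [ 0.8  0.3 51.2] turn 0.0057 | [ 592.7 -299.6  116.7] [-1.7996e+02  4.0000e-02  2.0330e+01] F [-0.  -0.  -0.4] w 20.1 gf 20.0 t 8.9
[-0.01894632  0.12044869 -0.03760501]
```

Request:
arm_command --series '[[[0,0,8],0],[[0,0,17],0],[[0,0,26],0],[[0,0,34],0],[[0,0,41],0]]'

```text
time_s: 9.4
tool_pos: [0.593, -0.2998, 0.0764]
tool_rot: [-180.0, 0.0, 20.3]
force: [-0.0, -0.3, 0.9]
grip_width: 0.0205
grasp_force: 20.0
```

Request:
arm_command --series '[[[0,0,3],0],[[0,0,6],0],[[0,0,9],0],[[0,0,11],0],[[0,0,12],0]]'

```text
time_s: 9.9
tool_pos: [0.5931, -0.2998, 0.0654]
tool_rot: [-180.0, -0.0, 20.3]
force: [-1.3, 0.3, 3.8]
grip_width: 0.0204
grasp_force: 20.0
```

Request:
arm_command --series '[[[0,0,0.5],0],[[0,0,1],0],[[0,0,1],0],[[0,0,1],0],[[0,0,1],0]]'

```text
time_s: 10.4
tool_pos: [0.5932, -0.2999, 0.0653]
tool_rot: [-180.0, -0.0, 20.3]
force: [-2.0, 1.9, 6.7]
grip_width: 0.0204
grasp_force: 20.0
```

Seated: the TCP height is 65.3 mm, the same as in the carrier, with 6.7 N of contact. I'll release and rise.

Request:
arm_command --series '[[[0,0,-1],0],[[0,0,-1],0],[[0,0,-1],0],[[0,0,-1],0],[[0,0,-1],0]]' --grip -0.1

```text
time_s: 10.9
tool_pos: [0.593, -0.2998, 0.0649]
tool_rot: [-180.0, 0.0, 20.3]
force: [-0.0, 0.1, -0.1]
grip_width: 0.0464
grasp_force: 0.0
```

Request:
arm_command --series '[[[0,0,-8],0],[[0,0,-20],0],[[0,0,-40],0],[[0,0,-75],0],[[0,0,-110],0]]'

```text
time_s: 11.4
tool_pos: [0.5929, -0.2999, 0.1772]
tool_rot: [180.0, -0.0, 20.3]
force: [0.8, 0.2, 0.1]
grip_width: 0.0477
grasp_force: 0.0
```

```bash
cat >> h.py <<'E'
def cass(n,u0,v0,r=26,zmin=-.01,zmax=.02,xy=None):
    "white cassette: label pixels brighter than bench, plus blue band; returns rect"
    im,X=cloud(n); h=cv2.cvtColor(im,cv2.COLOR_BGR2HSV).astype(int)
    box=np.zeros(im.shape[:2],bool); box[v0-r:v0+r,u0-r:u0+r]=1
    blue=(h[...,0]>95)&(h[...,0]<130)&(h[...,1]>120)&box
    return im,X,h,box,blue
E
python3 - <<'E'
from h import *
go(.468,-.107,.1,52)
for n,(u0,v0) in dict(scene=(204,255),top=(322,272)).items():
    im,X,h,box,blue=cass(n,u0,v0)
    z=X[...,2]; m=box&(((z>.003)&(z<.012)&(h[...,2]>np.median(h[...,2][box])+20))|blue)
    m=m.astype(np.uint8); k,L,st,ce=cv2.connectedComponentsWithStats(cv2.morphologyEx(m,cv2.MORPH_CLOSE,np.ones((3,3))))
    i=1+np.argmax(st[1:,4]); s=L==i
    c=viewer.calibration(n);K,T=c["K"],c["T"]
    def plane(uv,zz):
        d=np.c_[(uv[:,0]-K[0,2])/K[0,0],-(uv[:,1]-K[1,2])/K[1,1],-np.ones(len(uv))]@T[:3,:3].T
        return T[:3,3]+d*((zz-T[2,3])/d[:,2])[:,None]
    v,u=np.where(s); W=plane(np.c_[u,v].astype(float),.006); print(n,s.sum(),cv2.minAreaRect((W[:,:2]*1000).astype(np.float32)))
    v,u=np.where(blue); B=plane(np.c_[u,v].astype(float),.006).mean(0); print(" blue",blue.sum(),B)
    q=im
    h2=h; Wp=cloud(n)[1]; r=((h[...,0]<8)|(h[...,0]>172))&(h[...,1]>150)&(h[...,2]>40)&(abs(Wp[...,0]-.593)<.03)&(abs(Wp[...,1]+.3)<.03)&(Wp[...,2]>.08)
    t=Wp[r]; 
    if len(t): print(" cap",len(t),t.min(0),t.max(0))
E
```

```text
shift [ -50.1 -224.3   77.2] turn -0.5531 | [ 592.9 -299.9  177.2] [ 1.7999e+02 -1.0000e-02  2.0310e+01] F [0.8 0.2 0.1] w 47.7 gf 0.0 t 11.4
scene 151 ((480.505126953125, -92.97721862792969), (57.07454299926758, 28.764162063598633), 65.1954116821289)
 blue 23 [ 0.48937918 -0.08135383  0.006     ]
 cap 115 [ 0.58342067 -0.31240566  0.09517439] [ 0.60354596 -0.29306253  0.12420152]
top 168 ((479.8762512207031, -93.13827514648438), (55.89297103881836, 23.874277114868164), 53.25075912475586)
 blue 16 [ 0.49118741 -0.07519704  0.006     ]
```

```bash
python3 - <<'E'
from h import *
for f,n,(u0,v0) in(("s0","scene",(204,255)),("t0","top",(322,272))):
    im=cv2.imread(f"pics/{f}.png"); lab=cv2.cvtColor(im,cv2.COLOR_BGR2LAB).astype(float)
    bx=lab[v0-20:v0+20,u0-24:u0+24]; bg=np.median(bx.reshape(-1,3),0); d=np.linalg.norm(bx-bg,axis=2)
    m=(d>14).astype(np.uint8); m=cv2.morphologyEx(m,cv2.MORPH_CLOSE,np.ones((3,3)))
    k,L,st,ce=cv2.connectedComponentsWithStats(m); i=1+np.argmax(st[1:,4]); v,u=np.where(L==i); u=u+u0-24.; v=v+v0-20.
    c=viewer.calibration(n);K,T=c["K"],c["T"]
    dd=np.c_[(u-K[0,2])/K[0,0],-(v-K[1,2])/K[1,1],-np.ones(len(u))]@T[:3,:3].T
    W=T[:3,3]+dd*((.005-T[2,3])/dd[:,2])[:,None]
    print(n,bg,len(u),u.min(),u.max(),v.min(),v.max(),cv2.minAreaRect((W[:,:2]*1000).astype(np.float32)),W.mean(0))
    A=W[:,:2]-W[:,:2].mean(0); print(" pca",np.degrees(np.arctan2(*np.linalg.svd(A)[2][0][::-1])))
E
```

```text
scene [117. 129. 132.] 398 185.0 223.0 245.0 265.0 ((467.4720458984375, -108.00381469726562), (96.72943878173828, 31.108016967773438), 52.927772521972656) [ 0.4670205  -0.10842008  0.005     ]
 pca -127.47262416162225
top [ 96. 128. 131.] 322 306.0 337.0 258.0 284.0 ((469.4782409667969, -109.3213882446289), (95.7865219116211, 29.360280990600586), 55.95965576171875) [ 0.46865352 -0.10838145  0.005     ]
 pca -125.51466676771688
```

```bash
python3 -c "
from h import *
go(.4644,-.1133,.06,53.5)"
```

```text
shift [ -56.4 -220.5  117.3] turn -0.5791 | [ 593.8 -300.5  177.3] [ 1.7988e+02 -1.6000e-01  2.0320e+01] F [-0.2  0.  -0.5] w 48.0 gf 0.0 t 11.6
```

Request:
arm_command --series '[[[-11,-44,0],-0.12],[[-22,-88,0],-0.24],[[-34,-132,20],-0.36],[[-45,-176,50],-0.48],[[-56,-221,80],-0.579]]'

```text
time_s: 12.1
tool_pos: [0.4666, -0.1169, 0.099]
tool_rot: [-180.0, -0.0, 53.8]
force: [0.3, -0.4, -0.0]
grip_width: 0.0481
grasp_force: 0.0
```

Request:
arm_command --series '[[[0,0,20],0],[[0,0,37],0],[[0,0,37],0],[[0,0,37],0],[[0,0,37],0]]'

```text
time_s: 12.6
tool_pos: [0.4689, -0.1191, 0.0641]
tool_rot: [179.9, -0.0, 53.5]
force: [0.6, -0.7, -0.6]
grip_width: 0.048
grasp_force: 0.0
```

```bash
python3 -c "
from h import *
go(.4644,-.1133,-.02,53.5)
o=env.get_obs();w=np.radians(o['tool_rot'][2]);ex=np.array([np.cos(w),np.sin(w),0]);ey=np.array([np.sin(w),-np.cos(w),0])
for n in ('scene','top'):
  p,W=cloud(n);D=W-o['tool_pos'];L=np.stack([D@ex,D@ey,D[...,2]],-1)*1000
  m=(abs(L[...,0])<25)&(abs(L[...,1])<55)&(L[...,2]>0)&(L[...,2]<90)&(W[...,2]>.02)
  print(n,m.sum(),L[m][np.argsort(L[m][:,2])][:14].round())
cv2.imwrite('pics/c6.png',cv2.resize(np.clip(cloud('scene')[0][180:300,130:270].astype(float)*3,0,255).astype(np.uint8),None,fx=5,fy=5,interpolation=cv2.INTER_CUBIC))
"
```

```text
shift [ 2.  -7.1 84.1] turn -0.0005 | [ 468.9 -119.1   64.1] [ 1.7994e+02 -3.0000e-02  5.3470e+01] F [ 0.6 -0.7 -0.6] w 48.0 gf 0.0 t 12.6
scene 43 [[-11. -25.  42.]
 [-11. -27.  44.]
 [  9. -27.  45.]
 [  5. -22.  46.]
 [  3. -23.  46.]
 [  1. -24.  46.]
 [ -4. -22.  48.]
 [ -6. -23.  48.]
 [ 10. -28.  48.]
 [  8. -22.  48.]
 [  5. -27.  48.]
 [ -9. -23.  49.]
 [  6. -23.  49.]
 [ -3. -23.  50.]]
top 0 []
```

View pics/c6.png

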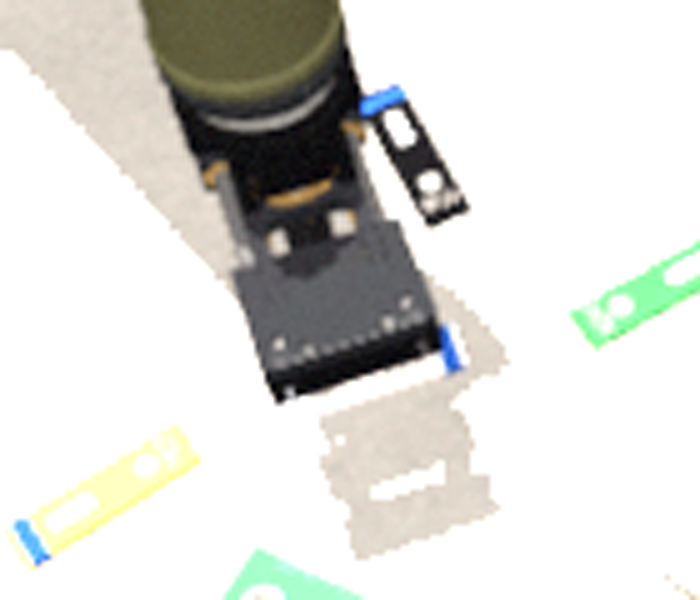

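Request:
arm_command --series '[[[2,-7,0],0],[[2,-7,20],0],[[2,-7,40],0],[[2,-7,60],0],[[2,-7,68],0]]'

```text
time_s: 13.25
tool_pos: [0.4623, -0.1123, -0.006]
tool_rot: [-179.9, 0.1, 53.5]
force: [-0.0, 0.2, 0.6]
grip_width: 0.0478
grasp_force: 0.0
```

Request:
arm_command --series '[[[0,0,2],0],[[0,0,4],0],[[0,0,6],0],[[0,0,8],0],[[0,0,10],0]]'

```text
time_s: 13.75
tool_pos: [0.4643, -0.1129, -0.0143]
tool_rot: [180.0, -0.0, 53.5]
force: [0.7, -0.4, 0.5]
grip_width: 0.0478
grasp_force: 0.0
```

```bash
python3 -c "
from h import *
go(.4644,-.1133,-.02,53.5)"
```

```text
shift [-0.3  0.3  5.7] turn 0.0 | [ 464.3 -112.9  -14.3] [ 1.7996e+02 -5.0000e-02  5.3500e+01] F [ 0.7 -0.4  0.5] w 47.8 gf 0.0 t 13.75
```

Request:
arm_command --series '[[[0,0,1.5],0],[[0,0,3],0],[[0,0,4.5],0],[[0,0,6],0],[[0,0,7],0]]'

```text
time_s: 14.25
tool_pos: [0.4638, -0.113, -0.0218]
tool_rot: [-180.0, 0.0, 53.5]
force: [0.8, -0.2, 0.3]
grip_width: 0.0477
grasp_force: 0.0
```

Request:
arm_command --series '[[[0,0,1],0],[[0,0,2],0],[[0,0,3],0],[[0,0,4],0],[[0,0,4],0]]'

```text
time_s: 14.75
tool_pos: [0.4637, -0.1129, -0.0258]
tool_rot: [-180.0, 0.0, 53.5]
force: [-0.2, 0.6, 0.6]
grip_width: 0.0476
grasp_force: 0.0
```

Request:
arm_command --series '[[[0,0,1],0],[[0,0,2],0],[[0,0,3],0],[[0,0,3],0],[[0,0,3],0]]'

```text
time_s: 15.25
tool_pos: [0.4639, -0.1129, -0.028]
tool_rot: [-180.0, -0.0, 53.5]
force: [-1.9, 0.2, 8.3]
grip_width: 0.0478
grasp_force: 3.9
```

Request:
arm_command --series '[[[0,0,0.7],0],[[0,0,1.4],0],[[0,0,2],0],[[0,0,2],0],[[0,0,2],0]]'

```text
time_s: 15.75
tool_pos: [0.4639, -0.1129, -0.0281]
tool_rot: [-179.9, -0.1, 53.5]
force: [-9.5, 1.8, 27.8]
grip_width: 0.0482
grasp_force: 14.3
```

Bench contact is at TCP z = -28 mm, so the tips are at TCP + 28 mm. I'll back off 4 mm and grip the cassette.

Request:
arm_command --series '[[[0,0,-3],0],[[0,0,-4],0],[[0,0,-4],0],[[0,0,-4],0],[[0,0,-4],0]]'

```text
time_s: 16.25
tool_pos: [0.4636, -0.1129, -0.027]
tool_rot: [-180.0, 0.0, 53.5]
force: [-0.1, -0.5, -0.4]
grip_width: 0.0483
grasp_force: 0.0
```

Request:
arm_command --series '[[[0,0,0],0],[[0,0,0],0],[[0,0,0],0],[[0,0,0],0],[[0,0,0],0]]' --grip 1 --grip_force 25

```text
time_s: 16.75
tool_pos: [0.4638, -0.1129, -0.0267]
tool_rot: [-180.0, -0.0, 53.5]
force: [-0.4, 0.8, 0.1]
grip_width: 0.0255
grasp_force: 25.0
```

Request:
arm_command --series '[[[0,0,0],0],[[0,0,0],0],[[0,0,0],0],[[0,0,0],0],[[0,0,0],0]]'

```text
time_s: 17.25
tool_pos: [0.4639, -0.1129, -0.0266]
tool_rot: [180.0, -0.0, 53.5]
force: [-0.0, 0.3, -0.5]
grip_width: 0.0254
grasp_force: 25.0
```

Request:
arm_command --series '[[[0,0,-8],0],[[0,0,-25],0],[[0,0,-50],0],[[0,0,-75],0],[[0,0,-87],0]]'

```text
time_s: 17.75
tool_pos: [0.4654, -0.1133, 0.0629]
tool_rot: [179.8, -0.1, 53.5]
force: [0.6, 0.7, -0.1]
grip_width: 0.0254
grasp_force: 25.0
```

```bash
python3 -c "
from h import *
go(.5884,.111,.06,90.9)"
```

```text
shift [253.5 -34.5   2.9] turn -0.653 | [ 465.4 -113.3   62.9] [ 1.7983e+02 -1.4000e-01  5.3490e+01] F [ 0.6  0.7 -0.1] w 25.4 gf 25.0 t 17.75
```

Request:
arm_command --series '[[[36,-5,0],-0.1],[[72,-9,0],-0.2],[[108,-14,0],-0.3],[[144,-19,0],-0.4],[[180,-24,0],-0.5]]'

```text
time_s: 18.25
tool_pos: [0.552, 0.0474, 0.0602]
tool_rot: [-180.0, -0.0, 82.4]
force: [0.5, -0.4, 0.8]
grip_width: 0.0252
grasp_force: 25.0
```

```bash
python3 -c "
from h import *
go(.5884,.111,.06,90.9)"
```

```text
shift [67.8 27.7  0.2] turn -0.1485 | [552.   47.4  60.2] [-1.7999e+02 -1.0000e-02  8.2390e+01] F [ 0.5 -0.4  0.8] w 25.2 gf 25.0 t 18.25
```

Request:
arm_command --series '[[[30,12,0],-0.07],[[60,24,0],-0.149],[[68,28,0],-0.149],[[68,28,0],-0.149],[[68,28,0],-0.149]]'

```text
time_s: 18.75
tool_pos: [0.588, 0.1079, 0.06]
tool_rot: [-179.9, 0.1, 90.6]
force: [-1.2, -0.2, 0.2]
grip_width: 0.0252
grasp_force: 25.0
```

```bash
python3 - <<'E'
from h import *
go(.5884,.111,.03,90.9)
p,W=cloud("scene");q,V=cloud("top")
f=lambda a,s:cv2.resize(np.clip(a.astype(float)*2,0,255).astype(np.uint8),None,fx=s,fy=s,interpolation=cv2.INTER_CUBIC)
cv2.imwrite("pics/c7.png",np.hstack([f(p[140:240,255:355],4),f(q[175:275,170:270],4)]))
E
```

```text
shift [ 3.1  0.4 30. ] turn -0.0056 | [588.  107.9  60. ] [-1.7994e+02  7.0000e-02  9.0580e+01] F [-1.2 -0.2  0.2] w 25.2 gf 25.0 t 18.75
```

View pics/c7.png

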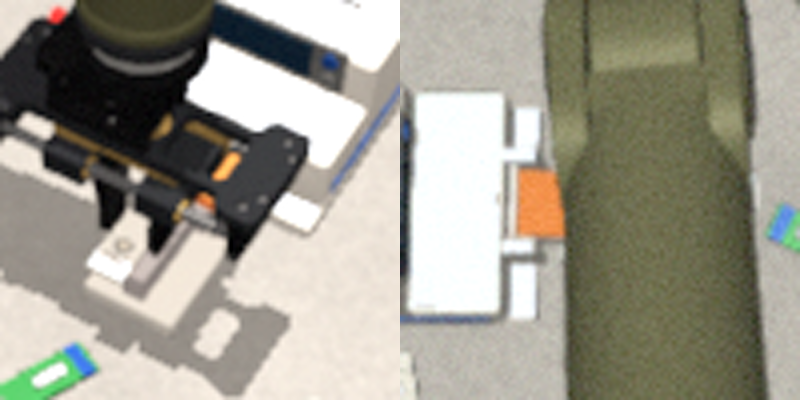

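```bash
python3 - <<'E'
from h import *
go(.5884,.111,.03,90.9)
o=env.get_obs(); th=np.radians(90.9); ex=np.array([np.cos(th),np.sin(th)]); ey=np.array([-np.sin(th),np.cos(th)])
p,W=cloud("scene"); D=W[...,:2]-np.array([.5873,.181]); a=D@ex*1000;b=D@ey*1000;z=W[...,2]*1000
m=(abs(b)<45)&(a>-150)&(a<10)&(z<100)&(z>30)&(p.min(-1)>55)
for z0,z1,nm in((31,40,"tongue"),(82,98,"cass")):
    k=m&(z>z0)&(z<z1)
    for a0 in range(-130,-5,10):
        s=k&(a>=a0)&(a<a0+10)
        if s.sum()>2: print(nm,a0,s.sum(),b[s].min().round(1),b[s].max().round(1),np.median(z[s]).round(1),a[s].min().round())
k=(abs(b)<50)&(a>-100)&(a<0)&(z>9)&(z<19); print("foot",b[k].min(),b[k].max(),a[k].min())
E
```

```text
shift [ 3.5  0.3 30.4] turn -0.0066 | [588.1 107.5  60.4] [-1.7997e+02  4.0000e-02  9.0520e+01] F [0.2 0.3 0.2] w 25.5 gf 25.0 t 18.85
tongue -80 9 -5.7 4.8 32.8 -75.0
tongue -70 16 -6.4 5.8 35.0 -70.0
tongue -60 12 -6.3 5.3 34.5 -59.0
tongue -50 4 -6.2 -3.3 36.0 -50.0
tongue -40 4 -5.7 -3.4 32.1 -39.0
tongue -30 7 -6.8 -2.0 34.7 -30.0
tongue -10 7 -14.1 -2.5 33.7 -3.0
cass -120 31 -13.0 12.4 91.0 -118.0
cass -110 34 -13.7 13.2 91.2 -109.0
cass -100 37 -12.3 11.9 91.6 -100.0
cass -90 35 -22.3 16.9 91.5 -90.0
cass -80 31 -22.0 13.1 91.8 -80.0
cass -70 12 -22.4 14.0 92.7 -70.0
foot -33.39869334283012 35.88665848190242 -84.55495312740437
```

The cassette's centre line is within about 1 mm of the tongue's and it is level. I'll lower it onto the bed.

Request:
arm_command --series '[[[0,0,10],0],[[0,0,22],0],[[0,0,34],0],[[0,0,43],0],[[0,0,47],0]]'

```text
time_s: 19.4
tool_pos: [0.5875, 0.1093, 0.0115]
tool_rot: [-179.9, 0.0, 90.7]
force: [0.1, 0.9, -0.4]
grip_width: 0.0252
grasp_force: 25.0
```

Request:
arm_command --series '[[[0,0,1],0],[[0,0,2],0],[[0,0,3],0],[[0,0,3.5],0],[[0,0,3.5],0]]'

```text
time_s: 19.9
tool_pos: [0.5888, 0.1096, 0.0101]
tool_rot: [180.0, -0.0, 90.7]
force: [-0.2, -0.0, -0.5]
grip_width: 0.0253
grasp_force: 25.0
```

Request:
arm_command --series '[[[0,0,0.3],0],[[0,0,0.6],0],[[0,0,0.8],0],[[0,0,0.8],0],[[0,0,0.8],0]]'

```text
time_s: 20.4
tool_pos: [0.5888, 0.1096, 0.0093]
tool_rot: [180.0, -0.0, 90.7]
force: [-0.5, 0.4, 2.9]
grip_width: 0.0252
grasp_force: 25.0
```

Request:
arm_command --series '[[[2,0,0.2],0],[[5,0,0.2],0],[[8,0,0.2],0],[[11,0,0.2],0],[[14,0,0.2],0]]'

```text
time_s: 20.9
tool_pos: [0.589, 0.1234, 0.0093]
tool_rot: [179.9, 0.0, 90.7]
force: [-0.2, -2.3, 5.6]
grip_width: 0.0253
grasp_force: 25.0
```

Request:
arm_command --series '[[[3,0,0],0],[[6,0,0],0],[[9,0,0],0],[[12,0,0],0],[[15,0,0],0]]'

```text
time_s: 21.4
tool_pos: [0.589, 0.1281, 0.0093]
tool_rot: [-180.0, 0.7, 90.4]
force: [-1.9, -22.4, 10.7]
grip_width: 0.0257
grasp_force: 25.0
```

```bash
python3 -c "
from h import *
go(.5869,.149,.0093,90.7)"
```

```text
shift [21.  -1.9 -0. ] turn -0.0048 | [589.  128.1   9.3] [-179.97    0.7    90.43] F [ -1.9 -22.4  10.7] w 25.7 gf 25.0 t 21.4
```

Blocked at TCP y = 128 mm with 22 N of push. I'll back off and look.

Request:
arm_command --series '[[[-6,0,0],0],[[-12,0,0],0],[[-15,0,0],0],[[-15,0,0],0],[[-15,0,0],0]]'

```text
time_s: 21.9
tool_pos: [0.5888, 0.1251, 0.0093]
tool_rot: [179.9, -0.1, 90.8]
force: [0.2, 0.7, 5.7]
grip_width: 0.0255
grasp_force: 25.0
```

```bash
python3 - <<'E'
from h import *
go(.5869,.149,.0093,90.7)
th=np.radians(90.9); ex=np.array([np.cos(th),np.sin(th)]); ey=np.array([-np.sin(th),np.cos(th)])
for n in("scene","top"):
    p,W=cloud(n); h=cv2.cvtColor(p,cv2.COLOR_BGR2HSV).astype(int); D=W[...,:2]-np.array([.5873,.181]); a=D@ex*1000;b=D@ey*1000;z=W[...,2]*1000
    if n=="scene": cv2.imwrite("pics/c8.png",cv2.resize(np.clip(p[145:225,265:345].astype(float)*2.2,0,255).astype(np.uint8),None,fx=7,fy=7,interpolation=cv2.INTER_CUBIC))
    org=(h[...,0]>5)&(h[...,0]<18)&(h[...,1]>150)&(h[...,2]>60)&(abs(b)<40)&(a>-20)&(a<60)
    for a0 in range(-20,60,5):
        s=org&(a>=a0)&(a<a0+5)
        if s.sum()>1: print(n,"flap",a0,s.sum(),b[s].min().round(1),b[s].max().round(1),np.median(z[s]).round(1))
    k=(abs(b)<25)&(a>-140)&(a<10)&(z<47)&(z>39)&(p.min(-1)>55)
    for a0 in range(-140,0,10):
        s=k&(a>=a0)&(a<a0+10)
        if s.sum()>2: print(n,"cass",a0,s.sum(),b[s].min().round(1),b[s].max().round(1),np.median(z[s]).round(1))
E
```

```text
shift [23.9 -1.6  0. ] turn 0.0011 | [588.8 125.1   9.3] [ 1.7994e+02 -7.0000e-02  9.0760e+01] F [0.2 0.7 5.7] w 25.5 gf 25.0 t 21.9
scene flap 35 8 -17.8 15.8 57.1
scene flap 40 20 -14.1 17.6 56.2
scene flap 45 3 -14.7 19.4 55.5
scene cass -100 26 -14.2 10.7 40.9
scene cass -90 24 -13.9 12.1 40.2
scene cass -80 25 -13.8 11.3 40.8
scene cass -70 27 -23.3 14.4 40.7
scene cass -60 25 -23.5 12.2 41.6
scene cass -50 6 2.0 12.9 40.3
top flap 30 15 -2.6 18.5 55.6
top flap 35 28 -19.0 18.8 56.8
top flap 40 16 -19.5 18.6 57.4
top cass -100 29 -15.7 9.7 42.3
```

View pics/c8.png

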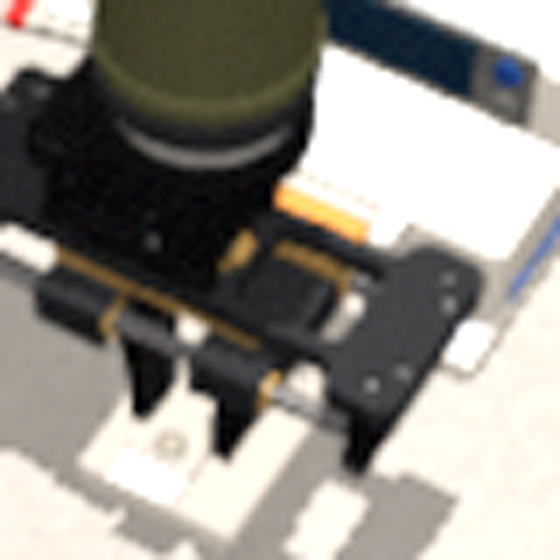

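The scene crop shows the fingers at (150,400) and (225,450) holding the flat white cassette on the tongue, with the orange flap at (320,210). The depth puts the cassette about 2 mm towards +x of the reader's centre line, so it caught the right guide's flare. I'll back off a little, shift 2 mm and try again.

Request:
arm_command --series '[[[-4,0,-0.2],0],[[-7,0,-0.2],0],[[-7,-1,-0.2],0],[[-7,-2,-0.2],0],[[-7,-2,0],0]]'

```text
time_s: 22.5
tool_pos: [0.5871, 0.1164, 0.0093]
tool_rot: [179.9, 0.0, 90.7]
force: [1.8, 0.8, 6.4]
grip_width: 0.0255
grasp_force: 25.0
```

Request:
arm_command --series '[[[2,0,0],0],[[4,0,0],0],[[6,0,0],0],[[8,0,0],0],[[10,0,0],0]]'

```text
time_s: 23.0
tool_pos: [0.5868, 0.123, 0.0093]
tool_rot: [180.0, 0.2, 90.6]
force: [-0.3, -4.7, 7.9]
grip_width: 0.0256
grasp_force: 25.0
```

Request:
arm_command --series '[[[1,0,0],0],[[2,0,0],0],[[3,0,0],0],[[4,0,0],0],[[4,0,0],0]]'

```text
time_s: 23.5
tool_pos: [0.5867, 0.1271, 0.0093]
tool_rot: [180.0, 0.2, 90.6]
force: [-0.6, -4.0, 7.4]
grip_width: 0.0254
grasp_force: 25.0
```

```bash
python3 -c "
from h import *
go(.5869,.149,.0093,90.7);print(env.get_obs()['wrist_torque'])"
```

```text
shift [21.9  0.4  0. ] turn -0.002 | [586.7 127.1   9.3] [180.     0.21  90.59] F [-0.6 -4.   7.4] w 25.4 gf 25.0 t 23.5
[-1.06987157  0.01704392 -0.00190626]
```

Request:
arm_command --series '[[[1,0,0],0],[[2,0,0],0],[[3,0,0],0],[[4,0,0],0],[[4,0,0],0]]'

```text
time_s: 24.0
tool_pos: [0.5867, 0.1274, 0.0093]
tool_rot: [-180.0, 0.4, 90.5]
force: [-0.1, -9.3, 10.1]
grip_width: 0.0257
grasp_force: 25.0
```

Request:
arm_command --series '[[[-6,0,0],0],[[-9,0,0],0],[[-9,-1.5,0],0],[[-9,-1.5,0],0],[[-9,-1.5,0],0]]' --grip_force 45

```text
time_s: 24.5
tool_pos: [0.5856, 0.1252, 0.0093]
tool_rot: [179.9, 0.0, 90.7]
force: [1.3, 1.4, 6.2]
grip_width: 0.0251
grasp_force: 45.0
```

```bash
python3 - <<'E'
from h import *
go(.585,.149,.0093,90.7)
for n in("scene","top"):
    p,W=cloud(n); z=W[...,2]; g=cv2.imread("pics/%s0.png"%n[0])
    k=(abs(W[...,0]-.587)<.03)&(W[...,1]>.06)&(W[...,1]<.115)&(z>.037)&(z<.048)&(p.min(-1)>50)
    k=cv2.morphologyEx(k.astype(np.uint8),cv2.MORPH_OPEN,np.ones((3,3)))>0
    t=W[k]; print(n,k.sum(),"cass rear y",t[:,1].min())
    for y0 in np.arange(.07,.11,.006):
        s=t[(t[:,1]>=y0)&(t[:,1]<y0+.006)]
        if len(s)>4: print("  ",y0.round(3),(s[:,0].min()*1000).round(1),(s[:,0].max()*1000).round(1))
    # housing/hood/cheek references
    for nm,z0,z1,y0,y1 in(("hous",.096,.108,.3,.42),("foot",.008,.02,.09,.17),("cheek",.065,.074,.2,.24),("hood",.058,.068,.235,.29)):
        k=(abs(W[...,0]-.586)<.1)&(W[...,1]>y0)&(W[...,1]<y1)&(z>z0)&(z<z1)&(p.min(-1)>45)
        t=W[k]
        if len(t)>3: print("  ",nm,len(t),np.round([t[:,0].min()*1000,t[:,0].max()*1000,t[:,0].min()*500+t[:,0].max()*500],1))
E
```

```text
shift [23.8 -0.3  0. ] turn -0.0004 | [585.6 125.2   9.3] [1.7992e+02 1.0000e-02 9.0680e+01] F [1.3 1.4 6.2] w 25.1 gf 45.0 t 24.5
scene 90 cass rear y 0.08056334600965798
   0.082 579.4 599.9
   0.088 575.6 599.3
   0.094 573.0 597.3
   0.1 573.6 598.3
   0.106 572.8 589.8
   hous 1524 [509.7 659.4 584.6]
   foot 246 [551.5 622.1 586.8]
   cheek 26 [611.4 621.2 616.3]
   hood 569 [547.5 660.3 603.9]
top 33 cass rear y 0.08149250645868264
   0.076 577.0 599.0
   0.082 576.3 598.3
   0.088 584.7 599.0
   hous 2597 [511.5 659.7 585.6]
   cheek 91 [516.2 658.5 587.4]
   hood 1056 [513.3 660.4 586.8]
```

Request:
arm_command --series '[[[2,0,0],0],[[4,0,0],0],[[6,0,0],0],[[8,0,0],0],[[9,0,0],0]]'

```text
time_s: 25.1
tool_pos: [0.5853, 0.1274, 0.0093]
tool_rot: [-180.0, 0.5, 90.5]
force: [-0.2, -11.1, 9.6]
grip_width: 0.0251
grasp_force: 45.0
```

```bash
python3 -c "
from h import *
go(.585,.149,.0093,90.7);o=env.get_obs();print(o['wrist_torque'],o['force'])"
```

```text
shift [21.6 -0.1 -0. ] turn -0.0035 | [585.3 127.4   9.3] [-179.98    0.45   90.5 ] F [ -0.2 -11.1   9.6] w 25.1 gf 45.0 t 25.1
[-2.52975207e+00  7.05410960e-02 -1.45275023e-03] [ -0.19073984 -11.14680871   9.55492104]
```

```bash
python3 - <<'E'
from h import *
o=env.get_obs();w=np.radians(90.7);ex=np.array([np.cos(w),np.sin(w),0]);ey=np.array([np.sin(w),-np.cos(w),0])
p,W=cloud("scene");D=W-o['tool_pos'];L=np.stack([D@ex,D@ey,D[...,2]],-1)*1000
m=(abs(L[...,0])<70)&(abs(L[...,1])<120)&(W[...,2]>.02)&(p.max(-1)<45)
for z0 in range(10,150,10):
    k=m&(L[...,2]>=z0)&(L[...,2]<z0+10)
    if k.sum(): print(z0,k.sum(),"x",np.percentile(L[k][:,0],[0,5,95,100]).round(),"y",np.percentile(L[k][:,1],[0,5,95,100]).round())
h=cv2.cvtColor(p,cv2.COLOR_BGR2HSV).astype(int)
g=(h[...,0]>5)&(h[...,0]<18)&(h[...,1]>120)&(h[...,2]>40)&(abs(W[...,0]-.586)<.04)&(W[...,1]>.14)&(W[...,1]<.26)
v,u=np.where(g)
D0=W-np.array([.5873,.181,0]);
print("flap px",len(v)); 
s0=cv2.imread("pics/s0.png")
print([(u[i],v[i],*(D0[v[i],u[i]]*1000).round().astype(int)) for i in range(0,len(v),3)])
# white/cream pixels between gripper and flap in the nose area
k=(abs(W[...,0]-.586)<.05)&(W[...,1]>.14)&(W[...,1]<.215)&(W[...,2]>.03)&(W[...,2]<.075)
v,u=np.where(k);print(len(v),[(u[i],v[i],*(D0[v[i],u[i]]*1000).round().astype(int),*p[v[i],u[i]]) for i in range(0,len(v),2)])
E
```

```text
30 8 x [-12. -12.  -9.  -9.] y [-22. -21.  17.  18.]
40 24 x [-14. -13.  -1.  -1.] y [-21. -20.  22.  22.]
50 23 x [-15. -14.  -1.   2.] y [-22. -21.  22.  24.]
60 14 x [-14. -13.  -6.  -6.] y [-24. -24.   1.  24.]
70 14 x [-15. -14.   6.   7.] y [-25. -23. -12. -12.]
80 6 x [-8. -7.  0.  0.] y [-18. -18. -16. -16.]
90 3 x [-12. -12.  -8.  -8.] y [-18. -18. -17. -16.]
100 51 x [-39. -39. -14. -10.] y [-86. -81.  83.  87.]
110 186 x [-40. -39.  15.  23.] y [-86. -78.  75.  87.]
120 174 x [-41. -38.  16.  20.] y [-91. -79.  83.  92.]
130 538 x [-39. -37.  28.  37.] y [-96. -90.  92.  95.]
140 392 x [-40. -34.  25.  34.] y [-94. -88.  89.  95.]
flap px 35
[(np.int64(314), np.int64(105), np.int64(25), np.int64(-25), np.int64(366)), (np.int64(315), np.int64(109), np.int64(32), np.int64(-33), np.int64(365)), (np.int64(304), np.int64(171), np.int64(16), np.int64(-32), np.int64(159)), (np.int64(306), np.int64(172), np.int64(-17), np.int64(44), np.int64(59)), (np.int64(306), np.int64(173), np.int64(-16), np.int64(44), np.int64(55)), (np.int64(309), np.int64(173), np.int64(-9), np.int64(47), n
[... 464 characters left out ...]
p.int64(318), np.int64(178), np.int64(26), np.int64(34), np.int64(71), np.uint8(123), np.uint8(126), np.uint8(129)), (np.int64(314), np.int64(187), np.int64(20), np.int64(27), np.int64(35), np.uint8(98), np.uint8(104), np.uint8(109)), (np.int64(314), np.int64(188), np.int64(21), np.int64(26), np.int64(32), np.uint8(85), np.uint8(91), np.uint8(96)), (np.int64(313), np.int64(189), np.int64(20), np.int64(21), np.int64(33), np.uint8(71), np.uint8(76), np.uint8(80)), (np.int64(311), np.int64(191), np.int64(19), np.int64(13), np.int64(32), np.uint8(69), np.uint8(73), np.uint8(77)), (np.int64(291), np.int64(197), np.int64(-14), np.int64(-39), np.int64(41), np.uint8(49), np.uint8(52), np.uint8(54))]
```

The nose is stopped at the lip, with symmetric force and no yaw moment, which looks like friction locking the wedge. I'll ease the push and wiggle gently sideways while pushing, so that friction acts sideways and the flap can ride up.

Request:
arm_command --series '[[[-2,0.5,-0.2],0],[[-2,2,-0.2],0],[[-1,3.2,-0.2],0],[[0,2,-0.2],0],[[1,0.5,-0.2],0]]'

```text
time_s: 25.65
tool_pos: [0.5852, 0.1275, 0.0093]
tool_rot: [-179.9, 0.5, 90.5]
force: [1.0, -12.3, 8.2]
grip_width: 0.0245
grasp_force: 45.0
```

```bash
python3 -c "
from h import *
go(.586,.153,.0093,90.7);o=env.get_obs();print(o['wrist_torque'],o['force'])"
```

```text
shift [25.5  1.  -0. ] turn -0.004 | [585.2 127.5   9.3] [-179.92    0.5    90.47] F [  1.  -12.3   8.2] w 24.5 gf 45.0 t 25.65
[-2.77591213 -0.24439115  0.02309859] [  0.98869389 -12.31832239   8.17456125]
```

No movement. I'll test what blocks it by lifting 1.5 mm clear of the bed and approaching gently. If it's the lip, contact comes earlier; if it's something low, later.

Request:
arm_command --series '[[[-6,1,0],0],[[-14,1,0],0],[[-16,1,0],0],[[-16,1,-2.2],0],[[-16,1,-2.2],0]]'

```text
time_s: 26.15
tool_pos: [0.5853, 0.1188, 0.0104]
tool_rot: [-179.9, 0.1, 90.7]
force: [-0.2, 0.4, -0.1]
grip_width: 0.0247
grasp_force: 45.0
```

Request:
arm_command --series '[[[1,0,0],0],[[2,0,0],0],[[3,0,0],0],[[4,0,0],0],[[4,0,0],0]]'

```text
time_s: 26.65
tool_pos: [0.5864, 0.1238, 0.0112]
tool_rot: [-180.0, -0.0, 90.7]
force: [-0.7, 0.3, -0.3]
grip_width: 0.0251
grasp_force: 45.0
```

Request:
arm_command --series '[[[1,0,0],0],[[2,0,0],0],[[3,0,0],0],[[4,0,0],0],[[4,0,0],0]]'

```text
time_s: 27.15
tool_pos: [0.5863, 0.1265, 0.011]
tool_rot: [-180.0, 0.1, 90.7]
force: [0.4, -2.5, -2.1]
grip_width: 0.0248
grasp_force: 45.0
```

```bash
python3 -c "
from h import *
go(.586,.153,.0093,90.7);o=env.get_obs();print(o['wrist_torque'],o['force'])"
```

```text
shift [26.5  0.   1.7] turn -0.0008 | [586.3 126.5  11. ] [-1.7998e+02  7.0000e-02  9.0650e+01] F [ 0.4 -2.5 -2.1] w 24.8 gf 45.0 t 27.15
[-0.86035949  0.00878449  0.01248421] [ 0.37019337 -2.49108136 -2.11919005]
```

Request:
arm_command --series '[[[-1,0,0.4],0],[[-1,0,0.9],0],[[0,0,0.9],0],[[1,0,0.9],0],[[2,0,0.9],0]]'

```text
time_s: 27.65
tool_pos: [0.5863, 0.1276, 0.0102]
tool_rot: [-180.0, 0.1, 90.6]
force: [-0.9, -6.7, -0.5]
grip_width: 0.0243
grasp_force: 45.0
```

```bash
python3 -c "
from h import *
go(.586,.153,.0093,90.7);o=env.get_obs();print(o['wrist_torque'],o['force'])"
```

```text
shift [25.4 -0.1  0.9] turn -0.0009 | [586.3 127.6  10.2] [-1.7998e+02  1.4000e-01  9.0650e+01] F [-0.9 -6.7 -0.5] w 24.3 gf 45.0 t 27.65
[-1.65208145e+00 -1.49233616e-03  3.57720357e-02] [-0.91446428 -6.72484117 -0.47663757]
```

Request:
arm_command --series '[[[1,0,0],0],[[2,0,0],0],[[2,0,0],0],[[2,0,0],0],[[2,0,0],0]]'

```text
time_s: 28.15
tool_pos: [0.5863, 0.128, 0.0101]
tool_rot: [-180.0, 0.2, 90.6]
force: [0.2, -8.2, -0.9]
grip_width: 0.0249
grasp_force: 45.0
```

```bash
python3 -c "
from h import *
go(.586,.153,.0093,90.7);o=env.get_obs();print(o['wrist_torque'],o['force'])"
```

```text
shift [25.  -0.   0.8] turn -0.0021 | [586.3 128.   10.1] [-179.96    0.23   90.58] F [ 0.2 -8.2 -0.9] w 24.9 gf 45.0 t 28.15
[-1.9586888   0.03125257  0.09341446] [ 0.16334838 -8.21166989 -0.86994165]
```

Request:
arm_command --series '[[[-4,0,0],0],[[-7,0,-0.7],0],[[-7,0,-0.7],0],[[-5.5,0,-0.7],0],[[-4,0,-0.7],0]]'

```text
time_s: 28.65
tool_pos: [0.5864, 0.1268, 0.011]
tool_rot: [-180.0, 0.1, 90.7]
force: [0.1, -5.0, -1.4]
grip_width: 0.0249
grasp_force: 45.0
```

```bash
python3 -c "
from h import *
go(.586,.153,.0093,90.7);o=env.get_obs();print(o['wrist_torque'],o['force'])"
```

```text
shift [26.2 -0.1  1.7] turn -0.0002 | [586.4 126.8  11. ] [-1.800e+02  7.000e-02  9.069e+01] F [ 0.1 -5.  -1.4] w 24.9 gf 45.0 t 28.65
[-1.14724454 -0.09002023  0.03464305] [ 0.13183025 -5.03183073 -1.37205306]
```

Request:
arm_command --series '[[[1,0,0],0],[[2,0,0],0],[[3,0,0],0],[[4,0,0],0],[[5,0,0],0]]'

```text
time_s: 29.15
tool_pos: [0.5861, 0.1286, 0.0105]
tool_rot: [-179.9, 0.3, 90.6]
force: [0.2, -10.3, -1.3]
grip_width: 0.0251
grasp_force: 45.0
```

```bash
python3 -c "
from h import *
go(.586,.153,.0093,90.7);o=env.get_obs();print(o['wrist_torque'],o['force'])"
```

```text
shift [24.4  0.1  1.2] turn -0.0022 | [586.1 128.6  10.5] [-179.94    0.26   90.57] F [  0.2 -10.3  -1.3] w 25.1 gf 45.0 t 29.15
[-2.55864662  0.00706646  0.02843558] [  0.23213132 -10.27797181  -1.31163004]
```

The contact force points almost along the flap's hinge line, so it is friction locking the wedge. The arm's lateral compliance is about 1.5 N/mm, so my earlier wiggle was too small against an 11 N push. I'll retry with a light push of about 2 N and wider sideways strokes.

Request:
arm_command --series '[[[-5,0,1],0],[[-5,2.5,1.4],0],[[-4,-2.5,1.4],0],[[-4,2.5,1.4],0],[[-3.5,-2.5,1.4],0]]'

```text
time_s: 29.65
tool_pos: [0.585, 0.1304, 0.0101]
tool_rot: [179.9, -0.1, 90.7]
force: [0.8, -0.5, -1.4]
grip_width: 0.0248
grasp_force: 45.0
```

Request:
arm_command --series '[[[0.5,5,0],0],[[1,0,0],0],[[1.5,5,0],0],[[2,0,0],0],[[2,2.5,0],0]]'

```text
time_s: 30.15
tool_pos: [0.5855, 0.1313, 0.0095]
tool_rot: [-179.9, -0.0, 90.7]
force: [-0.6, -0.1, -1.1]
grip_width: 0.0249
grasp_force: 45.0
```

```bash
python3 -c "
from h import *
go(.586,.153,.0093,90.7);o=env.get_obs();print(o['wrist_torque'],o['force'])"
```

```text
shift [21.7  0.8  0.2] turn 0.0001 | [585.5 131.3   9.5] [-1.7994e+02 -2.0000e-02  9.0710e+01] F [-0.6 -0.1 -1.1] w 24.9 gf 45.0 t 30.15
[-0.06602771  0.09925136 -0.04001597] [-0.57337532 -0.14454602 -1.12677298]
```

It popped under: the push force is gone and the flap's light load is on top. I'll press it flat and slide it home.

Request:
arm_command --series '[[[0,0.7,0.5],0],[[3,0.7,0.5],0],[[6,0.7,0.5],0],[[9,0.7,0.5],0],[[12,0.7,0.5],0]]'

```text
time_s: 30.65
tool_pos: [0.5873, 0.1431, 0.0094]
tool_rot: [180.0, 0.0, 90.7]
force: [0.3, -1.4, 0.4]
grip_width: 0.025
grasp_force: 45.0
```

```bash
python3 -c "
from h import *
go(.586,.153,.0093,90.7);o=env.get_obs();print(o['wrist_torque'],o['force'])"
```

```text
shift [ 9.9 -1.2  0.1] turn -0.0003 | [587.3 143.1   9.4] [1.7996e+02 1.0000e-02 9.0680e+01] F [ 0.3 -1.4  0.4] w 25.0 gf 45.0 t 30.65
[-0.40310171 -0.0066856   0.04199645] [ 0.29804623 -1.41503605  0.38609834]
```

Request:
arm_command --series '[[[2,-0.5,0.2],0],[[4,-0.5,0.3],0],[[6,-0.5,0.3],0],[[7,-0.5,0.3],0],[[8,-0.5,0.3],0]]'

```text
time_s: 31.15
tool_pos: [0.5868, 0.1505, 0.0093]
tool_rot: [180.0, 0.0, 90.7]
force: [-0.3, -3.9, 5.9]
grip_width: 0.0249
grasp_force: 45.0
```

Request:
arm_command --series '[[[1,0,0],0],[[2,0,0],0],[[3,0,0],0],[[4,0,0],0],[[4,0,0],0]]'

```text
time_s: 31.65
tool_pos: [0.5868, 0.152, 0.0093]
tool_rot: [180.0, 0.2, 90.6]
force: [-1.1, -6.9, 6.0]
grip_width: 0.0248
grasp_force: 45.0
```

```bash
python3 -c "
from h import *
go(.586,.153,.0093,90.7);o=env.get_obs();print(o['wrist_torque'],o['force'])"
```

```text
shift [ 1.  -0.8  0. ] turn -0.0018 | [586.8 152.    9.3] [179.98   0.18  90.59] F [-1.1 -6.9  6. ] w 24.8 gf 45.0 t 31.65
[-1.68367334  0.15985577  0.00179494] [-1.06274859 -6.94408557  5.99265607]
```

It stops at y = 152 mm, where the stop should be. I'll nudge once to confirm and press down firmly.

Request:
arm_command --series '[[[1,-0.3,0],0],[[1.5,-0.3,0.3],0],[[1.5,-0.3,0.7],0],[[1,-0.3,1.1],0],[[1,-0.3,1.1],0]]'

```text
time_s: 32.15
tool_pos: [0.5868, 0.152, 0.0093]
tool_rot: [180.0, 0.2, 90.6]
force: [-2.7, -9.3, 12.7]
grip_width: 0.0251
grasp_force: 45.0
```

Request:
arm_command --series '[[[0,0,0],0],[[0,0,0],0],[[0,0,0],0],[[0,0,0],0],[[0,0,0],0]]'

```text
time_s: 32.65
tool_pos: [0.5868, 0.152, 0.0093]
tool_rot: [180.0, 0.2, 90.6]
force: [-2.9, -9.4, 12.6]
grip_width: 0.025
grasp_force: 45.0
```

```bash
python3 - <<'E'
from h import *
go(.586,.153,.0093,90.7)
p,W=cloud("scene"); z=W[...,2]
k=(abs(W[...,0]-.587)<.03)&(W[...,1]>.09)&(W[...,1]<.14)&(z>.037)&(z<.048)&(p.min(-1)>50)
k=cv2.morphologyEx(k.astype(np.uint8),cv2.MORPH_OPEN,np.ones((3,3)))>0
t=W[k]; print(len(t),"rear y",t[:,1].min(),np.median(t[:,2]),np.polyfit(t[:,1],t[:,2],1)[0])
h=cv2.cvtColor(p,cv2.COLOR_BGR2HSV).astype(int)
r=((h[...,0]<8)|(h[...,0]>172))&(h[...,1]>150)&(h[...,2]>40)&(abs(W[...,0]-.593)<.03)&(abs(W[...,1]+.3)<.03)&(z>.08)
print("cap",W[r].min(0),W[r].max(0))
E
```

```text
shift [ 1.  -0.8 -0. ] turn -0.0025 | [586.8 152.    9.3] [179.97   0.21  90.56] F [-2.9 -9.4 12.6] w 25.0 gf 45.0 t 32.65
86 rear y 0.10737390966581573 0.040770253946128154 0.01845991405484553
cap [ 0.58265158 -0.31254527  0.09527341] [ 0.60401222 -0.29292059  0.12603852]
```

```bash
python3 -c "
from cell import env
print(env.sign_off())"
```

```text
the job is handed in; nothing more can be done
None
```

I handed the job in at about 33 s: the swab cap is seated on the vial's rim, and the cassette is home against the stop, still gripped and pressed flat at about 12.6 N. The cassette first jammed under the flap's lip, and my attempts to free it included pushes of up to 22 N and a few lifted about 1–2 mm off the bed, so it did not stay flat throughout. I could not see the flap then, so how far it rose is unmeasured.

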